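# Sort the mixed bin and stack the parts trays

## Robot

A 7-joint arm with a two-finger parallel gripper is mounted at the origin on the work surface. World frame = base frame: x ahead of the robot, y to its left, z up, the work surface at z = 0. Lengths are in m, angles in rad, forces in N, time in s.
With the tool pointing down it reaches from about 0.4 to 0.75 m from the base axis. Payload 19.5 kg.
Tool frame: the origin (TCP) lies midway between the tips of the shut fingers; the grasp point (between the pads) lies 19 mm behind it (hold_point_z is the distance from the TCP to the grasp point, in m); z points along the fingers, y is the line along which they close (so a half turn about z gives the same grasp; the last joint's range is limited). The gripper opens to 85 mm and grips with 20 to 120 N. Pads are 22 mm wide; open, the fingers measure 114 mm over their backs; the gripper's body (76 mm by 85 mm) begins 54 mm behind the grasp point. The pads swing forward as they close: fully open they stand 13 mm farther back than shut.
Start: joints at [1.106, 0.707, -0.028, 1.485, 0.022, 0.951, -0.075], TCP at [0.236, -0.524, 0.231] pointing down, gripper open.
Joint ranges: [-2.71, 2.71], [-0.32, 2.16], [-1.57, 1.52], [0, 2.45], [-1.46, 4.6], [0, 2.02], [-2.83, 2.83]. Speed limits (rad/s): [1.89, 1.89, 2.57, 2.57, 3.01, 3.01, 3.01].

## Interface

Orientations are given as a unit quaternion [x, y, z, w].
In Python, from rig import observe, get_image, hand_in, regions_of, hold_point_z gives the robot as it stands.
- The arm moves only by the tool apply_moves, never from a script. Its argument "targets" is a list of rows, each an object of numbers: "dx", "dy", "dz": the shift along the tool's x, y, z in mm; "wx", "wy", "wz": the turn, a rotation vector about the tool's x, y, z in rad; "hand": the finger opening in mm, from 0 to 85.4. A call has 1 to 12 rows; each row shifts and turns the commanded pose from where the row before left it, along the tool's axes as they then stand; what a row does not reach is not made up. A row lasts 1/12 s, in which the tool goes at most 41.7 mm and 7.16 degrees, less where a joint would pass 70% of its speed; a pose out of reach is approached as far as the arm can. A call with a gripper value outside its range is refused whole. The fingers move at their own pace and stop on an object; "grip_force" is the grip in N (left out, the last holds). Time passes only in rows, so rows that do not move let the fingers close. It gives the time, the measured TCP pose, the force, the opening and the grip force at its end, in the units of the state.
- observe(): the state, without advancing time (a new reading comes with each control period).
- get_image(name): name is "scene" or "top"; returns a dict with "img" (400x640x3 uint8, red, green, blue), "range_z" (400x640 float32, m along the optical axis (not along the pixel's ray), 0 where there is no reading), "fx", "fy", "cx", "cy" (pixels), "distortion" ([k1, k2, p1, p2, k3] as OpenCV has them; the pictures are not rectified), "origin" and "rotation" of the camera in the world. Camera axes: x right, y down, z forward; pixel columns grow to the right and rows downward; lengths in m; the calibration is good to about 2 mm. A picture is of the moment at which its call begins.
- hand_in(): hands the job in; it is judged then, once.
Trained networks look in a picture, given as the dict that the camera call returned (one of the last four; its "shot" number tells which), for a name from the list of things; names that differ only in an ending like _2 or _b are one class to them, and where a whole thing is asked for, a point or a joint stands for the part that bears it (a point fixed in the world has none). Each returns a list of dicts, best first, with "confidence" (0 to 1); they miss things now and then, are a little off and sometimes report something else, mostly with a low value. They report only what shows in the picture. A call takes as long as a camera call.
- regions_of(target, picture): "region" (400x640 bool, what is visible of it) and "location" ([row, column] in pixels, amid what is visible of it).
The state is a dict: "t": time; "joint_positions": joint angles; "qd": joint speeds; "joint_torque": joint torques, N m; "tcp_pos": TCP position; "eef_rot": TCP orientation; "wrist_force": force on the tool from outside, world axes, zero at the start; "torque": the same for the moment, N m; "gripper_width": opening from 0.0 (shut) to 1.0 (fully open); "grasp_force": force on a finger pad.
Only numpy, scipy, OpenCV 4.12 (cv2) and the standard library are available. Lean on these libraries where they do the work, as an engineer would, in place of code of your own. Each camera call takes 0.05 s, during which the arm holds its last target. There are 200 camera calls.

## Task

Sort the hex parts out of the mixed bin: first put every chrome nut there is into the blue tray, then stack the orange tray on the blue one, which stays standing on the bench, and last the grey tray on the orange one, each fully down with its bottom locked inside the corner upstands of the tray below. Every brass fitting there is must end up in the orange tray (put them in before or after it is stacked, but before the grey tray covers it); leave the plastic caps in the bin and do not disturb the bottle, jar and wrench.

Things in the scene. Friction and masses are not known exactly. Their poses are not given: they have to be found in the camera images.
- bin: green-painted steel open bin fixed to the bench, outside 250 (x) x 240 (y) x 50 mm, walls and floor 5 mm; origin under its centre. It holds the mixed parts, standing about 74 mm apart
- blue_c (a point): Blue plastic stacking tray, open top, outside 190 (its x) x 128 (its y) x 66 mm, walls and floor 4 mm, about 0.35 kg, loose. A divider 14 mm thick runs along x through the middle, top 62 mm above the underside, rubber patch at mid-length: the handle, pinched across y from above. Compartment each side 182 x 53 mm. Point: tray's middle, 33 mm above its underside; z up. Corners: see orange tray
- orange_c (a point): Orange tray, all three trays alike (see blue; point likewise). At each corner an L-shaped upstand stands 2.5 mm outside the walls, rises 11 mm above the rim and flares outwards at its top (about 208 x 146 mm over the flares): the next tray's flat bottom drops between the four upstands and rests on the rim, 66 mm higher, either way round
- grey_c (a point): Grey tray, empty, the same as the blue and orange ones; point in its middle, 33 mm above its underside
- chrome1_c (a point): chromed-steel hex coupling nut, 24 mm across flats, 28 mm tall, black bore seen on top; 75 g. Point: its centre; z along its bore, flats face its +-y and every 60 degrees round z. Starts upright in the bin. May be absent (None at the start).
- chrome2_c (a point): chromed-steel hex coupling nut, 24 mm across flats, 28 mm tall, black bore seen on top; 75 g. Point: its centre; z along its bore, flats face its +-y and every 60 degrees round z. Starts upright in the bin. May be absent (None at the start).
- chrome3_c (a point): chromed-steel hex coupling nut, 24 mm across flats, 28 mm tall, black bore seen on top; 75 g. Point: its centre; z along its bore, flats face its +-y and every 60 degrees round z. Starts upright in the bin. May be absent (None at the start).
- chrome4_c (a point): chromed-steel hex coupling nut, 24 mm across flats, 28 mm tall, black bore seen on top; 75 g. Point: its centre; z along its bore, flats face its +-y and every 60 degrees round z. Starts upright in the bin. May be absent (None at the start).
- brass1_c (a point): brass hex fitting: hexagon 24 mm across flats and 20 mm tall below, round neck 18 mm in diameter and 8 mm tall on top (28 mm in all); 70 g. Point: its centre, 14 mm above its foot; z along its bore, flats face its +-y and every 60 degrees round z. Starts upright in the bin. May be absent (None at the start).
- brass2_c (a point): brass hex fitting: hexagon 24 mm across flats and 20 mm tall below, round neck 18 mm in diameter and 8 mm tall on top (28 mm in all); 70 g. Point: its centre, 14 mm above its foot; z along its bore, flats face its +-y and every 60 degrees round z. Starts upright in the bin. May be absent (None at the start).
- brass3_c (a point): brass hex fitting: hexagon 24 mm across flats and 20 mm tall below, round neck 18 mm in diameter and 8 mm tall on top (28 mm in all); 70 g. Point: its centre, 14 mm above its foot; z along its bore, flats face its +-y and every 60 degrees round z. Starts upright in the bin. May be absent (None at the start).
- cap1_c (a point): Black plastic filler cap, 30 mm in diameter, 23 mm tall with a bar on top, 20 g; point at its centre. Stays in the bin.
- cap2_c (a point): Red plastic filler cap, 30 mm in diameter, 23 mm tall with a bar on top, 20 g; point at its centre. Stays in the bin.
- oil: green oil bottle, 68 mm in diameter, 190 mm tall, bystander at the far side of the bench; origin under its centre
- grease: white grease jar with yellow cap, 72 mm in diameter, 70 mm tall, bystander; origin under its centre
- wrench: steel wrench lying at the far left of the bench, bystander

How it is judged:
By the outcome, as a careful person would: the job done as asked, in the order asked, and still so for the second after the job is handed in, with the robot touching nothing.
Of chrome1, chrome2, chrome3, chrome4, brass1, brass2, brass3 only 5 to 7 are there at a start; the rules pass over those that are not, and their reading is None.
At some moment in a run one of chrome1, chrome2, chrome3, chrome4, brass1, brass2, brass3, grey may be knocked a few centimetres aside while the robot is not near it.
Once in a run the grip may slacken for a moment while it holds something.
It also fails if it takes over 210 s, if anything falls off the work surface, if the arm or the gripper's body presses on something with over 40 N, if the wrist force passes 120 N, or if a joint passes its speed limit or range.

## Working session

There is one attempt and no reset: what is moved stays moved. The work goes in short steps, Python scripts to look and compute and a tool call to move; the robot and the scene stay as the last step left them, time stands still between calls to the robot, and variables do not carry over. Pictures are saved under pics/ and viewed, at most 14 in all, crops included, and the job is handed in when it is done.

Besides the shell and the picture viewer there is one more tool, called by a JSON object that holds its "name" and its "arguments". apply_moves: Moves the arm, as the interface text tells. Its arguments: {"type":"object","properties":{"targets":{"type":"array"},"grip_force":{"type":"number"}},"required":["targets"]}

```bash
ls; mkdir -p pics; cat > h.py <<'E'
import numpy as np, cv2
from rig import *
from scipy.spatial.transform import Rotation as R
def K(p): return np.array([[p['fx'],0,p['cx']],[0,p['fy'],p['cy']],[0,0,1.]])
def cloud(p):
    h,w=p['range_z'].shape
    u,v=np.meshgrid(np.arange(w),np.arange(h))
    n=cv2.undistortPoints(np.stack([u,v],-1).reshape(-1,1,2).astype(np.float64),K(p),np.array(p['distortion'])).reshape(h,w,2)
    z=p['range_z'][...,None]
    c=np.concatenate([n*z,z],-1)
    W=c@np.array(p['rotation']).T+np.array(p['origin'])
    W[p['range_z']<=0]=np.nan
    return W
def save(p,name,crop=None,s=1):
    im=p['img'][...,::-1]
    if crop: r0,r1,c0,c1=crop; im=im[r0:r1,c0:c1]
    cv2.imwrite('pics/'+name,cv2.resize(im,None,fx=s,fy=s,interpolation=cv2.INTER_CUBIC))
E
python3 - <<'E'
from h import *
s=observe();print({k:np.round(v,3) for k,v in s.items()},hold_point_z)
a=get_image('top');b=get_image('scene')
save(a,'top0.png');save(b,'scene0.png')
W=cloud(a)
print(a['origin'],np.round(a['rotation'],2),b['origin'],np.round(b['rotation'],2))
for n in ['blue_c','orange_c','grey_c','bin','chrome1_c','brass1_c','cap1_c','oil','grease','wrench']:
    for d in regions_of(n,a):
        q=W[d['region']];
        print(n,round(d['confidence'],2),np.round(d['location']),d['region'].sum(),np.round(np.nanmedian(q,0),3),np.round(np.nanpercentile(q,98,axis=0),3),np.round(np.nanpercentile(q,2,axis=0),3))
E
```

```text
pics
{'t': np.float64(0.0), 'joint_positions': array([ 1.106,  0.707, -0.028,  1.485,  0.022,  0.951, -0.076]), 'qd': array([ 0.002, -0.001, -0.001,  0.002, -0.   ,  0.001, -0.001]), 'joint_torque': array([ 1.0000e-03, -8.8321e+01,  1.2350e+00, -2.3617e+01,  1.7000e-02,
        7.0000e-03, -0.0000e+00]), 'tcp_pos': array([ 0.236, -0.524,  0.231]), 'eef_rot': array([ 0.978,  0.21 , -0.   , -0.001]), 'wrist_force': array([ 0.003,  0.328, -0.395]), 'torque': array([-0.013, -0.028,  0.042]), 'grasp_force': np.float64(0.0), 'gripper_width': np.float64(1.001)} 0.0187Traceback (most recent call last):
  File "<stdin>", line 5, in <module>
  File "h.py", line 11, in cloud
    W=c@np.array(p['rotation']).T+np.array(p['origin'])
      ~^~~~~~~~~~~~~~~~~~~~~~~~~~
ValueError: matmul: Input operand 1 has a mismatch in its core dimension 0, with gufunc signature (n?,k),(k,m?)->(n?,m?) (size 4 is different from 3)
```

Rotation is a quaternion.

```bash
sed -i "s/np.array(p\['rotation'\]).T/R.from_quat(p['rotation']).as_matrix().T/" h.py
python3 - <<'E'
from h import *
a=get_image('top');b=get_image('scene')
W=cloud(a)
print(a['origin'],b['origin'])
for n in ['blue_c','orange_c','grey_c','bin','chrome1_c','brass1_c','cap1_c','oil','grease','wrench']:
    for d in regions_of(n,a):
        q=W[d['region']];
        print(n,round(d['confidence'],2),np.round(d['location']),d['region'].sum(),np.round(np.nanmedian(q,0),3),np.round(np.nanpercentile(q,98,axis=0),3),np.round(np.nanpercentile(q,2,axis=0),3))
E
```

```text
[0.46038352 0.02142439 1.06387196] [ 1.30224103 -0.62896613  0.8600808 ]
blue_c 0.55 [208. 336.] 4478 [ 0.599 -0.007  0.006] [0.693 0.064 0.077] [ 0.496 -0.082  0.   ]
orange_c 0.57 [256. 262.] 4861 [0.471 0.188 0.006] [0.57  0.256 0.077] [0.375 0.121 0.   ]
orange_c 0.43 [273. 446.] 127 [ 0.439 -0.283  0.022] [ 0.453 -0.271  0.03 ] [ 0.426 -0.297  0.011]
grey_c 0.62 [236. 181.] 5042 [0.529 0.378 0.027] [0.627 0.448 0.076] [0.432 0.314 0.   ]
bin 0.98 [242. 448.] 9157 [ 0.517 -0.295  0.006] [ 0.636 -0.166  0.051] [ 0.394 -0.405  0.002]
bin 0.45 [208. 337.] 4524 [ 0.599 -0.008  0.006] [0.697 0.062 0.077] [ 0.496 -0.081 -0.   ]
brass1_c 0.48 [238. 420.] 94 [ 0.515 -0.214  0.027] [ 0.526 -0.204  0.036] [ 0.504 -0.228  0.004]
brass1_c 0.3 [211. 419.] 111 [ 0.59  -0.217  0.022] [ 0.603 -0.205  0.031] [ 0.577 -0.231  0.012]
cap1_c 0.57 [272. 447.] 109 [ 0.441 -0.282  0.022] [ 0.453 -0.27   0.03 ] [ 0.429 -0.296  0.013]
cap1_c 0.55 [158. 216.] 524 [0.733 0.312 0.006] [0.818 0.347 0.01 ] [ 0.665  0.276 -0.003]
oil 0.87 [127. 374.] 921 [ 0.778 -0.09   0.126] [ 0.807 -0.063  0.191] [ 0.761 -0.123  0.015]
grease 0.93 [134. 287.] 660 [0.775 0.119 0.069] [0.811 0.149 0.073] [0.75  0.088 0.021]
wrench 0.95 [160. 215.] 454 [0.727 0.312 0.006] [0.818 0.346 0.01 ] [ 0.662  0.276 -0.   ]
wrench 0.7 [214. 418.] 114 [ 0.59  -0.217  0.022] [ 0.603 -0.205  0.031] [ 0.577 -0.231  0.009]
```

View pics/top0.png

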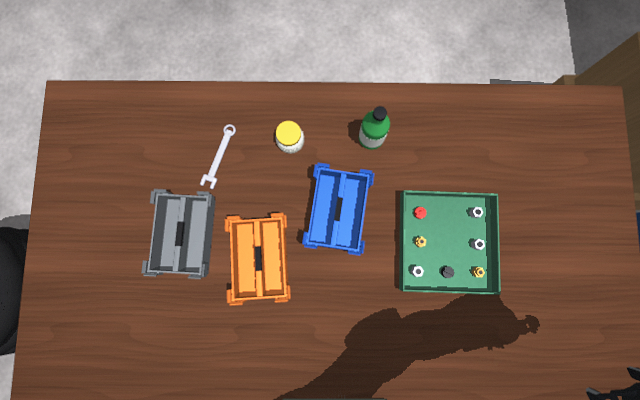

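View pics/scene0.png

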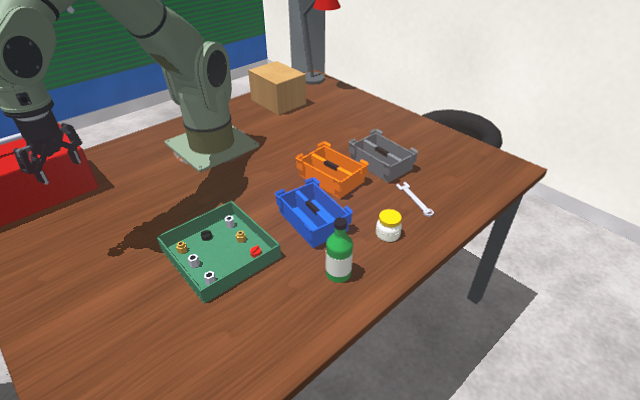

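The top view shows three trays (blue ~(336,208), orange ~(258,258), grey ~(181,233)). In the bin there are three chrome nuts at (477,212), (479,244) and (418,271), two brass fittings at (420,241) and (479,271), and caps at (420,212) and (448,271). The scene view agrees with this.

```bash
cat >> h.py <<'E'
def tray(W,near,zlo=0.056,zhi=0.085,rad=0.14):
    m=(W[...,2]>zlo)&(W[...,2]<zhi)&(np.hypot(W[...,0]-near[0],W[...,1]-near[1])<rad)
    n,l,st,ce=cv2.connectedComponentsWithStats(m.astype(np.uint8),connectivity=8)
    q=W[m][:,:2]
    r=cv2.minAreaRect((q*1000).astype(np.float32))
    (c,(w,h),a)=r
    if w<h: a-=90
    a=(a+90)%180-90
    return np.array(c)/1000,max(w,h),min(w,h),a,m.sum()
def parts(W,img,box=(0.40,0.63,-0.40,-0.17),zlo=0.013,zhi=0.05):
    m=(W[...,2]>zlo)&(W[...,2]<zhi)&(W[...,0]>box[0])&(W[...,0]<box[1])&(W[...,1]>box[2])&(W[...,1]<box[3])
    n,l,st,ce=cv2.connectedComponentsWithStats(m.astype(np.uint8),connectivity=8)
    for i in range(1,n):
        if st[i,4]<15: continue
        k=l==i;q=W[k];zt=np.percentile(q[:,2],90);t=q[q[:,2]>zt-0.006]
        print('part px',np.round(ce[i]),'n',st[i,4],'topmid',np.round((t.max(0)+t.min(0))/2,4),'ext',np.round(np.ptp(t,0),3),'rgb',np.round(img[k].mean(0)))
def pose():
    s=observe();M=R.from_quat(s['eef_rot']).as_matrix()
    return s,M
def go(x,y,z,yawdeg=None):
    s,M=pose();p=s['tcp_pos'];yaw=np.degrees(np.arctan2(M[1,0],M[0,0]))
    d=M.T@(np.array([x,y,z])-p)*1000
    o='tool d(mm) %s |%.0f|'%(np.round(d,1),np.linalg.norm(d))
    if yawdeg is not None:
        dy=(yawdeg-yaw+90)%180-90
        Y=np.radians(yaw+dy);T=np.array([[np.cos(Y),np.sin(Y),0],[np.sin(Y),-np.cos(Y),0],[0,0,-1]])
        o+=' rotvec %s; d in final axes %s'%(np.round(R.from_matrix(M.T@T).as_rotvec(),4),np.round(T.T@(np.array([x,y,z])-p)*1000,1))
    print('t %.1f tcp %s yaw %.1f w %.3f gf %.1f F %s j7 %.2f | '%(s['t'],np.round(p,4),yaw,s['gripper_width'],s['grasp_force'],np.round(s['wrist_force'],1),s['joint_positions'][6])+o)
E
python3 - <<'E'
from h import *
a=get_image('top');W=cloud(a)
for n,c in [('blue',(0.597,-.008)),('orange',(.471,.188)),('grey',(.529,.38))]: print(n,tray(W,c))
parts(W,a['img'])
b=get_image('scene');V=cloud(b)
for n,c in [('blue',(0.597,-.008)),('orange',(.471,.188)),('grey',(.529,.38))]: print(n,tray(V,c))
parts(V,b['img'])
A=cv2.resize(a['img'][190:295,400:500],(480,504),interpolation=cv2.INTER_LANCZOS4)
cv2.imwrite('pics/bin0.png',A[...,::-1])
E
```

```text
blue (array([0.5979245 , 0.02198181]), 210.18475341796875, 206.00094604492188, -8.515617370605469, np.int64(1369))
orange (array([0.47108612, 0.18823558]), 274.060791015625, 210.1767120361328, -86.12467360496521, np.int64(1729))
grey (array([0.52868622, 0.35093915]), 210.331787109375, 210.14974975585938, -2.8011627197265625, np.int64(1783))
part px [420. 212.] n 109 topmid [ 0.59   -0.2183  0.0276] ext [0.026 0.026 0.01 ] rgb [234.  87.  82.]
part px [476. 212.] n 109 topmid [ 0.591  -0.3634  0.0338] ext [0.023 0.024 0.009] rgb [165. 167. 172.]
part px [420. 241.] n 86 topmid [ 0.5167 -0.2165  0.0332] ext [0.018 0.016 0.007] rgb [198. 174. 105.]
part px [478. 244.] n 111 topmid [ 0.5087 -0.3636  0.0345] ext [0.025 0.026 0.009] rgb [171. 172. 178.]
part px [417. 271.] n 99 topmid [ 0.4423 -0.2061  0.0334] ext [0.022 0.026 0.007] rgb [190. 191. 196.]
part px [448. 271.] n 118 topmid [ 0.4399 -0.2852  0.0276] ext [0.027 0.026 0.01 ] rgb [88. 91. 93.]
part px [478. 272.] n 99 topmid [ 0.4391 -0.3624  0.0331] ext [0.015 0.018 0.007] rgb [185. 164.  99.]
part px [496. 284.] n 19 topmid [ 0
[... 523 characters left out ...]
n 226 topmid [ 0.5588 -0.1733  0.0458] ext [0.139 0.007 0.008] rgb [ 66. 106.  85.]
part px [206. 234.] n 78 topmid [ 0.4427 -0.2862  0.0265] ext [0.024 0.028 0.009] rgb [48. 53. 49.]
part px [240. 236.] n 79 topmid [ 0.5163 -0.2173  0.031 ] ext [0.027 0.015 0.008] rgb [164. 135.  71.]
part px [181. 247.] n 90 topmid [ 0.4414 -0.361   0.0313] ext [0.019 0.019 0.007] rgb [158. 130.  66.]
part px [255. 251.] n 87 topmid [ 0.5926 -0.2195  0.0261] ext [0.025 0.028 0.009] rgb [209.  56.  47.]
part px [193. 260.] n 105 topmid [ 0.5123 -0.3622  0.033 ] ext [0.025 0.024 0.008] rgb [151. 152. 159.]
part px [209. 277.] n 114 topmid [ 0.5927 -0.3615  0.0336] ext [0.027 0.027 0.008] rgb [154. 155. 161.]
```

View pics/bin0.png

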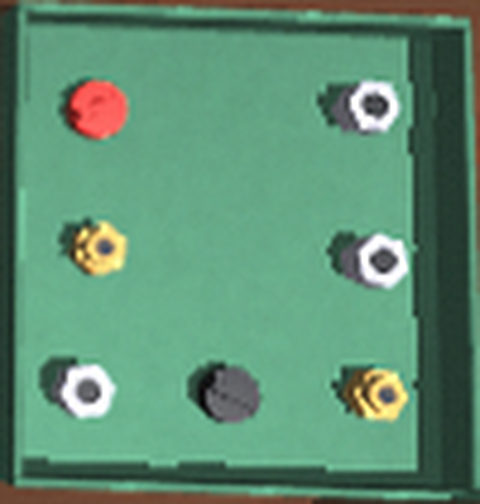

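The crop confirms three bright chrome hexes with bores and two brass fittings with necks. Next I'll get tray poses using masks, and estimate the hex yaw.

```bash
cat >> h.py <<'E'
def tray2(p,name,zlo=0.056,zhi=0.085,W=None):
    W=cloud(p) if W is None else W
    d=regions_of(name,p)
    if not d: return None
    m=cv2.dilate(d[0]['region'].astype(np.uint8),np.ones((5,5)))>0
    m&=(W[...,2]>zlo)&(W[...,2]<zhi)
    (c,(w,h),a)=cv2.minAreaRect((W[m][:,:2]*1000).astype(np.float32))
    if w<h: a-=90
    return round(d[0]['confidence'],2),np.round(c,1),round(max(w,h),1),round(min(w,h),1),round((a+90)%180-90,1)
def hexyaw(p,px,W,brass=False,z=0.033):
    # hex yaw (mod 60) of flats-normal in world deg, by radial 6th harmonic on the top face
    out=[]
    u,v=px; r=10
    im=p['img'][int(v)-r:int(v)+r+1,int(u)-r:int(u)+r+1].astype(np.float32)
    I=(im.sum(2)/3 if not brass else im[...,0]-im[...,2])
    S=12;U=cv2.resize(I,None,fx=S,fy=S,interpolation=cv2.INTER_CUBIC)
    for f in (0.5,0.6,0.7):
        th=U.min()*(1-f)+U.max()*f
        cs,_=cv2.findContours((U>th).astype(np.uint8),cv2.RETR_EXTERNAL,cv2.CHAIN_APPROX_NONE)
        c=cv2.convexHull(max(cs,key=cv2.contourArea))[:,0].astype(float)
        M=cv2.moments(c.astype(np.float32));x0,y0=M['m10']/M['m00'],M['m01']/M['m00']
        big=np.zeros(U.shape,np.uint8);cv2.fillPoly(big,[c.astype(np.int32)],1)
        yy,xx=np.nonzero(big);dx=(xx-x0)/S;dy=(yy-y0)/S
        # world: x = -row, y = -col (camera looks down); corner direction phase
        th_=np.arctan2(-dx,-dy);rr=np.hypot(dx,dy)
        c6=(rr**4*np.exp(6j*th_)).sum()/(rr**4).sum()
        out.append((round(np.degrees(np.angle(c6))/6+30,1),round(abs(c6),3),round(cv2.contourArea(c.astype(np.float32))/S/S)))
    return out
E
python3 - <<'E'
from h import *
a=get_image('top');W=cloud(a);b=get_image('scene');V=cloud(b)
print(np.round(R.from_quat(a['rotation']).as_matrix(),3))
for n in ['blue_c','orange_c','grey_c']: print(n,tray2(a,n,W=W),tray2(b,n,W=V))
for n,px,br in [('C1',(477,212),0),('C2',(479,244),0),('C3',(418,271),0),('B1',(420,241),1),('B2',(479,272),1)]: print(n,hexyaw(a,px,W,br))
go(0.592,-0.3625,0.15,90)
E
```

```text
[[ 0.005 -0.988  0.151]
 [-1.    -0.007 -0.011]
 [ 0.011 -0.151 -0.988]]
blue_c (0.92, array([593.2,  -6.6]), 209.9, 147.5, -8.3) (0.59, array([593. ,  -6.5]), 213.0, 149.4, -8.3)
orange_c (0.74, array([471.3, 188.4]), 209.7, 148.5, 4.2) (0.87, array([473.9, 155. ]), 214.8, 209.6, -85.5)
grey_c (0.83, array([530. , 381.4]), 210.3, 148.8, -2.7) (0.96, array([529.9, 353.1]), 214.2, 212.3, -2.3)
C1 [(np.float64(54.2), np.float64(0.127), 90), (np.float64(54.8), np.float64(0.121), 82), (np.float64(55.4), np.float64(0.119), 75)]
C2 [(np.float64(41.2), np.float64(0.114), 94), (np.float64(42.1), np.float64(0.122), 86), (np.float64(42.4), np.float64(0.129), 79)]
C3 [(np.float64(7.7), np.float64(0.101), 105), (np.float64(8.4), np.float64(0.104), 96), (np.float64(8.6), np.float64(0.11), 88)]
B1 [(np.float64(20.5), np.float64(0.103), 92), (np.float64(20.2), np.float64(0.103), 86), (np.float64(19.8), np.float64(0.1), 79)]
B2 [(np.float64(59.2), np.float64(0.088), 105), (np.float64(56.7), np.float64(0.092), 89), (np.float64(57.0), np.float64(0.111), 82)]
t 1.2 tcp [ 0.2359 -0.5244  0.2313] yaw 24.2 w 1.003 gf 0.0 F [0.5 0.3 0.7] j7 -0.08 | tool d(mm) [391.1  -1.5  81.3] |399| rotvec [-1.000e-04 -0.000e+00 -1.148e+00]; d in final axes [161.9 356.1  81.3]
```

{"name": "apply_moves", "arguments": {"targets": [{"wz":-0.118,"dz":8,"hand":40},{"wz":-0.118,"dz":8,"hand":40},{"wz":-0.118,"dz":8,"hand":40},{"wz":-0.118,"dz":8,"hand":40},{"wz":-0.118,"dz":8,"hand":40},{"wz":-0.118,"dz":8,"hand":40},{"wz":-0.118,"dz":8,"hand":40},{"wz":-0.118,"dz":8,"hand":40},{"wz":-0.118,"dz":8,"hand":40},{"dx":17,"dy":31,"hand":40},{"dx":17,"dy":31,"hand":40},{"dx":17,"dy":31,"hand":40}], "grip_force": 60}}

```text
validation failed for argument at $.ta...
```

```bash
python3 -c "
from h import *
go(0.592,-0.3625,0.09,85)"
```

```text
t 1.2 tcp [ 0.2359 -0.5244  0.2313] yaw 24.2 w 1.003 gf 0.0 F [0.5 0.3 0.7] j7 -0.08 | tool d(mm) [391.1  -1.5 141.3] |416| rotvec [-1.0000e-04 -0.0000e+00 -1.0608e+00]; d in final axes [192.3 340.6 141.3]
```

{"name": "apply_moves", "arguments": {"targets": [{"dx":0,"dy":0,"dz":8,"wx":0,"wy":0,"wz":-0.118,"hand":40},{"dx":0,"dy":0,"dz":8,"wx":0,"wy":0,"wz":-0.118,"hand":40},{"dx":0,"dy":0,"dz":8,"wx":0,"wy":0,"wz":-0.118,"hand":40},{"dx":0,"dy":0,"dz":8,"wx":0,"wy":0,"wz":-0.118,"hand":40},{"dx":0,"dy":0,"dz":8,"wx":0,"wy":0,"wz":-0.118,"hand":40},{"dx":0,"dy":0,"dz":8,"wx":0,"wy":0,"wz":-0.118,"hand":40},{"dx":0,"dy":0,"dz":8,"wx":0,"wy":0,"wz":-0.118,"hand":40},{"dx":0,"dy":0,"dz":8,"wx":0,"wy":0,"wz":-0.118,"hand":40},{"dx":0,"dy":0,"dz":8,"wx":0,"wy":0,"wz":-0.118,"hand":40},{"dx":17,"dy":31,"dz":0,"wx":0,"wy":0,"wz":0,"hand":40},{"dx":17,"dy":31,"dz":0,"wx":0,"wy":0,"wz":0,"hand":40},{"dx":17,"dy":31,"dz":0,"wx":0,"wy":0,"wz":0,"hand":40}], "grip_force": 60}}

```text
t: 2.2
tcp_pos: [0.3338, -0.481, 0.1592]
eef_rot: [0.737, 0.676, 0.0, -0.0]
wrist_force: [0.5, 0.6, 0.5]
gripper_width: 0.47
grasp_force: 0.0
```

```bash
python3 -c "
from h import *
go(0.592,-0.3625,0.09,85)"
```

```text
t 2.2 tcp [ 0.3338 -0.481   0.1592] yaw 85.0 w 0.470 gf 0.0 F [0.5 0.6 0.5] j7 0.56 | tool d(mm) [140.5 246.9  69.2] |292| rotvec [-0.     -0.0003  0.    ]; d in final axes [140.6 246.9  69.2]
```

{"name": "apply_moves", "arguments": {"targets": [{"dx":17.6,"dy":30.9,"dz":5,"wx":0,"wy":0,"wz":0,"hand":40},{"dx":17.6,"dy":30.9,"dz":5,"wx":0,"wy":0,"wz":0,"hand":40},{"dx":17.6,"dy":30.9,"dz":5,"wx":0,"wy":0,"wz":0,"hand":40},{"dx":17.6,"dy":30.9,"dz":5,"wx":0,"wy":0,"wz":0,"hand":40},{"dx":17.6,"dy":30.9,"dz":5,"wx":0,"wy":0,"wz":0,"hand":40},{"dx":17.6,"dy":30.9,"dz":5,"wx":0,"wy":0,"wz":0,"hand":40},{"dx":17.6,"dy":30.9,"dz":5,"wx":0,"wy":0,"wz":0,"hand":40},{"dx":17.6,"dy":30.9,"dz":5,"wx":0,"wy":0,"wz":0,"hand":40},{"dx":0,"dy":0,"dz":0,"wx":0,"wy":0,"wz":0,"hand":40},{"dx":0,"dy":0,"dz":35,"wx":0,"wy":0,"wz":0,"hand":40},{"dx":0,"dy":0,"dz":35,"wx":0,"wy":0,"wz":0,"hand":40},{"dx":0,"dy":0,"dz":35,"wx":0,"wy":0,"wz":0,"hand":40}], "grip_force": 60}}

```text
t: 3.2
tcp_pos: [0.5914, -0.3625, 0.0131]
eef_rot: [0.737, 0.676, 0.0, 0.0]
wrist_force: [0.2, -1.0, -0.2]
gripper_width: 0.468
grasp_force: 0.0
```

```bash
python3 -c "
from h import *
b=get_image('scene');save(b,'s1.png',(190,320,140,300),4)
go(0.592,-0.3625,0.009,85)"
```

```text
t 3.2 tcp [ 0.5883 -0.3608  0.0057] yaw 85.1 w 0.468 gf 0.0 F [-1.1  1.7 -9.4] j7 0.23 | tool d(mm) [-1.4  3.8 -3.3] |5| rotvec [-0.0077 -0.0034  0.0019]; d in final axes [-1.4  3.8 -3.3]
```

View pics/s1.png

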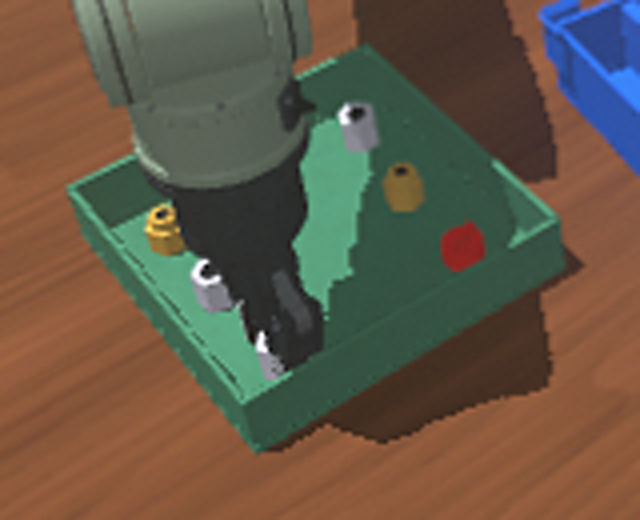

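The gripper straddles the far-corner nut, around (270,350) in the crop. I'll settle, go down and grip.

{"name": "apply_moves", "arguments": {"targets": [{"dx":0,"dy":0,"dz":0,"wx":0,"wy":0,"wz":0,"hand":40},{"dx":0,"dy":0,"dz":0,"wx":0,"wy":0,"wz":0,"hand":40},{"dx":0,"dy":0,"dz":4,"wx":0,"wy":0,"wz":0,"hand":40},{"dx":0,"dy":0,"dz":0,"wx":0,"wy":0,"wz":0,"hand":10},{"dx":0,"dy":0,"dz":0,"wx":0,"wy":0,"wz":0,"hand":10},{"dx":0,"dy":0,"dz":0,"wx":0,"wy":0,"wz":0,"hand":10},{"dx":0,"dy":0,"dz":0,"wx":0,"wy":0,"wz":0,"hand":10},{"dx":0,"dy":0,"dz":0,"wx":0,"wy":0,"wz":0,"hand":10},{"dx":0,"dy":0,"dz":0,"wx":0,"wy":0,"wz":0,"hand":10}], "grip_force": 60}}

```text
t: 4.0
tcp_pos: [0.592, -0.3629, 0.0121]
eef_rot: [0.737, 0.676, 0.0, 0.001]
wrist_force: [-1.6, 0.8, 6.6]
gripper_width: 0.268
grasp_force: 59.4
```

```bash
python3 -c "
from h import *
go(0.592,-0.3625,0.1,82)
T=R.from_euler('z',-8.3,degrees=True)
for l in [(.06,.033),(-.06,.033),(0,-.033)]:
    q=T.apply([*l,0])+[.5931,-.0066,0];print(l,q);go(q[0],q[1],.1,82)"
```

```text
t 4.0 tcp [ 0.592  -0.3629  0.0121] yaw 85.1 w 0.268 gf 59.4 F [-1.6  0.8  6.6] j7 0.23 | tool d(mm) [  0.3   0.1 -87.9] |88| rotvec [0.0019 0.0008 0.0534]; d in final axes [  0.4  -0.  -87.9]
(0.06, 0.033) [0.6572353  0.01739298 0.        ]
t 4.0 tcp [ 0.592  -0.3629  0.0121] yaw 85.1 w 0.268 gf 59.4 F [-1.6  0.8  6.6] j7 0.23 | tool d(mm) [384.4  32.4 -88.2] |396| rotvec [0.0019 0.0008 0.0534]; d in final axes [385.7  11.7 -87.9]
(-0.06, 0.033) [0.53849221 0.03471572 0.        ]
t 4.0 tcp [ 0.592  -0.3629  0.0121] yaw 85.1 w 0.268 gf 59.4 F [-1.6  0.8  6.6] j7 0.23 | tool d(mm) [391.4 -87.4 -88.4] |411| rotvec [0.0019 0.0008 0.0534]; d in final axes [ 386.3 -108.3  -87.9]
(0, -0.033) [ 0.58833625 -0.03925435  0.        ]
t 4.0 tcp [ 0.592  -0.3629  0.0121] yaw 85.1 w 0.268 gf 59.4 F [-1.6  0.8  6.6] j7 0.23 | tool d(mm) [322.  -31.3 -88.2] |335| rotvec [0.0019 0.0008 0.0534]; d in final axes [320.  -48.7 -87.9]
```

{"name": "apply_moves", "arguments": {"targets": [{"dx":0,"dy":0,"dz":-25,"wx":0,"wy":0,"wz":0,"hand":10},{"dx":0,"dy":0,"dz":-38,"wx":0,"wy":0,"wz":0,"hand":10},{"dx":0,"dy":0,"dz":-37,"wx":0,"wy":0,"wz":0.053,"hand":10},{"dx":35,"dy":0.2,"dz":0,"wx":0,"wy":0,"wz":0,"hand":10},{"dx":35,"dy":0.2,"dz":0,"wx":0,"wy":0,"wz":0,"hand":10},{"dx":38,"dy":0.2,"dz":0,"wx":0,"wy":0,"wz":0,"hand":10},{"dx":38,"dy":0.2,"dz":0,"wx":0,"wy":0,"wz":0,"hand":10},{"dx":38,"dy":0.2,"dz":0,"wx":0,"wy":0,"wz":0,"hand":10},{"dx":38,"dy":0.2,"dz":0,"wx":0,"wy":0,"wz":0,"hand":10},{"dx":38,"dy":0.2,"dz":0,"wx":0,"wy":0,"wz":0,"hand":10},{"dx":35,"dy":0,"dz":0,"wx":0,"wy":0,"wz":0,"hand":10},{"dx":24,"dy":0,"dz":0,"wx":0,"wy":0,"wz":0,"hand":10}], "grip_force": 60}}

```text
t: 5.0
tcp_pos: [0.6375, -0.0426, 0.1116]
eef_rot: [0.754, 0.657, 0.001, -0.0]
wrist_force: [0.5, 0.3, -0.5]
gripper_width: 0.271
grasp_force: 59.0
```

```bash
python3 -c "
from h import *
go(0.6378,-0.0469,0.02,82)"
```

```text
t 5.0 tcp [ 0.6375 -0.0426  0.1116] yaw 82.2 w 0.271 gf 59.0 F [ 0.5  0.3 -0.5] j7 -0.27 | tool d(mm) [-4.3  0.8 91.6] |92| rotvec [ 0.0014 -0.0018  0.0032]; d in final axes [-4.2  0.9 91.6]
```

{"name": "apply_moves", "arguments": {"targets": [{"dx":-4,"dy":1,"dz":25,"wx":0,"wy":0,"wz":0,"hand":10},{"dx":0,"dy":0,"dz":30,"wx":0,"wy":0,"wz":0,"hand":10},{"dx":0,"dy":0,"dz":22,"wx":0,"wy":0,"wz":0,"hand":10},{"dx":0,"dy":0,"dz":12,"wx":0,"wy":0,"wz":0,"hand":10},{"dx":0,"dy":0,"dz":6,"wx":0,"wy":0,"wz":0,"hand":10},{"dx":0,"dy":0,"dz":0,"wx":0,"wy":0,"wz":0,"hand":10},{"dx":0,"dy":0,"dz":0,"wx":0,"wy":0,"wz":0,"hand":40},{"dx":0,"dy":0,"dz":0,"wx":0,"wy":0,"wz":0,"hand":40},{"dx":0,"dy":0,"dz":0,"wx":0,"wy":0,"wz":0,"hand":40},{"dx":0,"dy":0,"dz":-20,"wx":0,"wy":0,"wz":0,"hand":40},{"dx":0,"dy":0,"dz":-35,"wx":0,"wy":0,"wz":0.088,"hand":40},{"dx":0,"dy":0,"dz":-38,"wx":0,"wy":0,"wz":0.088,"hand":40}], "grip_force": 60}}

```text
t: 6.0
tcp_pos: [0.637, -0.0508, 0.1091]
eef_rot: [0.81, 0.586, -0.0, -0.001]
wrist_force: [0.4, 0.0, 0.5]
gripper_width: 0.464
grasp_force: 0.0
```

```bash
python3 -c "
from h import *
a=get_image('top');W=cloud(a);parts(W,a['img'])
parts(W,a['img'],(.5,.7,-.09,-.01),0.01,.045)
go(0.5105,-0.363,0.1,72)"
```

```text
part px [478. 244.] n 110 topmid [ 0.5087 -0.3637  0.0341] ext [0.025 0.025 0.007] rgb [168. 170. 175.]
part px [478. 272.] n 99 topmid [ 0.4378 -0.3623  0.0338] ext [0.017 0.018 0.01 ] rgb [184. 162.  97.]
t 6.0 tcp [ 0.6402 -0.0508  0.1173] yaw 71.3 w 0.468 gf 0.0 F [ 1.7 -1.  11.7] j7 -0.40 | tool d(mm) [-337.4  -22.7   16. ] |338| rotvec [ 0.0085 -0.0033 -0.0126]; d in final axes [-337.   -26.9   17.3]
```

{"name": "apply_moves", "arguments": {"targets": [{"dx":-30,"dy":-2.5,"dz":1,"wx":0,"wy":0,"wz":0,"hand":40},{"dx":-39,"dy":-3,"dz":1,"wx":0,"wy":0,"wz":0,"hand":40},{"dx":-39,"dy":-3,"dz":1,"wx":0,"wy":0,"wz":0,"hand":40},{"dx":-39,"dy":-3,"dz":1,"wx":0,"wy":0,"wz":0,"hand":40},{"dx":-39,"dy":-3,"dz":1,"wx":0,"wy":0,"wz":0,"hand":40},{"dx":-39,"dy":-3,"dz":1,"wx":0,"wy":0,"wz":0,"hand":40},{"dx":-39,"dy":-3,"dz":1,"wx":0,"wy":0,"wz":0,"hand":40},{"dx":-39,"dy":-3,"dz":1,"wx":0,"wy":0,"wz":0,"hand":40},{"dx":-34,"dy":-3,"dz":1,"wx":0,"wy":0,"wz":0,"hand":40},{"dx":0,"dy":0,"dz":10,"wx":0,"wy":0,"wz":0,"hand":40},{"dx":0,"dy":0,"dz":20,"wx":0,"wy":0,"wz":0,"hand":40},{"dx":0,"dy":0,"dz":20,"wx":0,"wy":0,"wz":0,"hand":40}], "grip_force": 60}}

```text
t: 7.05
tcp_pos: [0.5082, -0.3638, 0.0495]
eef_rot: [0.81, 0.587, 0.001, 0.001]
wrist_force: [0.6, 0.5, -0.2]
gripper_width: 0.467
grasp_force: 0.0
```

```bash
python3 -c "
from h import *
a=get_image('top');W=cloud(a)
parts(W,a['img'],(.5,.7,-.09,-.01),0.01,.045)
for n in ['chrome1_c','blue_c']:
  for d in regions_of(n,a): print(n,round(d['confidence'],2),d['location'],np.nanmedian(W[d['region']],0))
print(tray2(a,'blue_c'))
go(0.5105,-0.363,0.013,72)"
```

```text
part px [357. 174.] n 68 topmid [ 0.6812 -0.0535  0.0403] ext [0.021 0.052 0.009] rgb [ 31.  62. 122.]
part px [364. 192.] n 22 topmid [ 0.6304 -0.0747  0.0405] ext [0.037 0.003 0.007] rgb [ 29.  55. 108.]
part px [355. 191.] n 91 topmid [ 0.6422 -0.0526  0.0329] ext [0.025 0.023 0.008] rgb [188. 190. 199.]
part px [362. 224.] n 43 topmid [ 0.5546 -0.0679  0.0387] ext [0.071 0.006 0.01 ] rgb [ 30.  58. 113.]
chrome1_c 0.5 [239.3, 419.3] [ 0.5154178  -0.21370211  0.02707736]
chrome1_c 0.49 [272.2, 416.7] [ 0.44107009 -0.2034602   0.03279332]
chrome1_c 0.42 [236.6, 180.8] [0.52876538 0.37760514 0.02702001]
blue_c 0.81 [206.4, 338.0] [ 0.60463921 -0.01120102  0.0058453 ]
(0.81, array([602. , -12.2]), 210.0, 147.9, -5.0)
t 7.2 tcp [ 0.5082 -0.363   0.05  ] yaw 72.0 w 0.468 gf 0.0 F [ 0.8 -0.1 -0.5] j7 0.06 | tool d(mm) [ 0.7  2.2 37. ] |37| rotvec [ 0.0006  0.     -0.0006]; d in final axes [ 0.7  2.2 37. ]
```

{"name": "apply_moves", "arguments": {"targets": [{"dx":0,"dy":1.5,"dz":18,"wx":0,"wy":0,"wz":0,"hand":40},{"dx":0,"dy":0,"dz":12,"wx":0,"wy":0,"wz":0,"hand":40},{"dx":0,"dy":0,"dz":6,"wx":0,"wy":0,"wz":0,"hand":40},{"dx":0,"dy":0,"dz":0,"wx":0,"wy":0,"wz":0,"hand":10},{"dx":0,"dy":0,"dz":0,"wx":0,"wy":0,"wz":0,"hand":10},{"dx":0,"dy":0,"dz":0,"wx":0,"wy":0,"wz":0,"hand":10},{"dx":0,"dy":0,"dz":0,"wx":0,"wy":0,"wz":0,"hand":10},{"dx":0,"dy":0,"dz":0,"wx":0,"wy":0,"wz":0,"hand":10},{"dx":0,"dy":0,"dz":-15,"wx":0,"wy":0,"wz":0,"hand":10},{"dx":0,"dy":0,"dz":-30,"wx":0,"wy":0,"wz":0,"hand":10},{"dx":0,"dy":0,"dz":-30,"wx":0,"wy":0,"wz":-0.115,"hand":10},{"dx":0,"dy":0,"dz":-25,"wx":0,"wy":0,"wz":-0.115,"hand":10}], "grip_force": 60}}

```text
t: 8.25
tcp_pos: [0.5094, -0.3636, 0.1155]
eef_rot: [0.735, 0.678, -0.0, 0.001]
wrist_force: [-0.0, -0.0, -0.0]
gripper_width: 0.265
grasp_force: 59.0
```

```bash
python3 -c "
from h import *
go(0.594,-0.045,0.11,85)"
```

```text
t 8.2 tcp [ 0.5094 -0.3636  0.1155] yaw 85.4 w 0.265 gf 59.0 F [-0. -0. -0.] j7 0.25 | tool d(mm) [324.3  58.8   5.2] |330| rotvec [0.0008 0.001  0.0072]; d in final axes [324.8  56.5   5.5]
```

{"name": "apply_moves", "arguments": {"targets": [{"dx":26,"dy":5,"dz":0,"wx":0,"wy":0,"wz":0,"hand":10},{"dx":38,"dy":6.7,"dz":0,"wx":0,"wy":0,"wz":0,"hand":10},{"dx":38,"dy":6.7,"dz":0,"wx":0,"wy":0,"wz":0,"hand":10},{"dx":38,"dy":6.7,"dz":0,"wx":0,"wy":0,"wz":0,"hand":10},{"dx":38,"dy":6.7,"dz":0,"wx":0,"wy":0,"wz":0,"hand":10},{"dx":38,"dy":6.7,"dz":0,"wx":0,"wy":0,"wz":0,"hand":10},{"dx":38,"dy":6.7,"dz":0,"wx":0,"wy":0,"wz":0,"hand":10},{"dx":38,"dy":6.7,"dz":0,"wx":0,"wy":0,"wz":0,"hand":10},{"dx":22,"dy":4,"dz":0,"wx":0,"wy":0,"wz":0,"hand":10},{"dx":10,"dy":1.5,"dz":0,"wx":0,"wy":0,"wz":0,"hand":10},{"dx":0,"dy":0,"dz":0,"wx":0,"wy":0,"wz":0,"hand":10}], "grip_force": 60}}

```text
t: 9.17
tcp_pos: [0.5943, -0.0429, 0.1135]
eef_rot: [0.735, 0.678, 0.001, -0.0]
wrist_force: [-1.1, -0.1, -1.0]
gripper_width: 0.266
grasp_force: 59.0
```

```bash
python3 -c "
from h import *
b=get_image('scene');print(tray2(b,'blue_c'))
go(0.594,-0.045,0.017,85)"
```

```text
(0.72, array([600.7, -12.9]), 211.7, 147.0, -5.0)
t 9.3 tcp [ 0.5937 -0.0467  0.1134] yaw 85.1 w 0.270 gf 59.0 F [ 0.2 -0.3 -0.6] j7 -0.25 | tool d(mm) [ 1.8  0.2 96.4] |96| rotvec [-0.0001  0.0008  0.0016]; d in final axes [ 1.7  0.2 96.4]
```

{"name": "apply_moves", "arguments": {"targets": [{"dx":1,"dy":0,"dz":22,"wx":0,"wy":0,"wz":0,"hand":10},{"dx":0,"dy":0,"dz":30,"wx":0,"wy":0,"wz":0,"hand":10},{"dx":0,"dy":0,"dz":22,"wx":0,"wy":0,"wz":0,"hand":10},{"dx":0,"dy":0,"dz":12,"wx":0,"wy":0,"wz":0,"hand":10},{"dx":0,"dy":0,"dz":7,"wx":0,"wy":0,"wz":0,"hand":10},{"dx":0,"dy":0,"dz":0,"wx":0,"wy":0,"wz":0,"hand":10},{"dx":0,"dy":0,"dz":0,"wx":0,"wy":0,"wz":0,"hand":35},{"dx":0,"dy":0,"dz":0,"wx":0,"wy":0,"wz":0,"hand":35},{"dx":0,"dy":0,"dz":0,"wx":0,"wy":0,"wz":0,"hand":35},{"dx":0,"dy":0,"dz":-15,"wx":0,"wy":0,"wz":0,"hand":35},{"dx":0,"dy":0,"dz":-35,"wx":0,"wy":0,"wz":0,"hand":35},{"dx":0,"dy":0,"dz":-35,"wx":0,"wy":0,"wz":-0.117,"hand":40}], "grip_force": 60}}

```text
t: 10.27
tcp_pos: [0.5935, -0.0443, 0.1065]
eef_rot: [0.696, 0.718, -0.0, -0.0]
wrist_force: [0.3, 0.1, 1.3]
gripper_width: 0.47
grasp_force: 0.0
```

```bash
python3 -c "
from h import *
b=get_image('scene');print(tray2(b,'blue_c'));V=cloud(b);parts(V,b['img'],(.5,.7,-.09,-.01),0.01,.045);parts(V,b['img'])
go(0.4425,-0.206,0.1,98)"
```

```text
(0.78, array([602.2, -11.3]), 209.4, 149.3, -5.5)
part px [305. 214.] n 362 topmid [ 0.5874 -0.0296  0.0402] ext [0.163 0.038 0.009] rgb [ 64.  89. 153.]
part px [303. 230.] n 388 topmid [ 0.6014 -0.0535  0.0406] ext [0.196 0.072 0.009] rgb [ 48.  80. 155.]
part px [229. 221.] n 81 topmid [ 0.4424 -0.2058  0.0324] ext [0.029 0.025 0.007] rgb [156. 158. 165.]
part px [261. 233.] n 233 topmid [ 0.5571 -0.1733  0.0454] ext [0.145 0.007 0.009] rgb [ 67. 107.  85.]
part px [206. 234.] n 78 topmid [ 0.4396 -0.2842  0.0271] ext [0.021 0.024 0.009] rgb [52. 54. 50.]
part px [240. 236.] n 75 topmid [ 0.5167 -0.2173  0.0329] ext [0.017 0.018 0.007] rgb [166. 137.  72.]
part px [181. 246.] n 88 topmid [ 0.4437 -0.3604  0.0318] ext [0.026 0.017 0.008] rgb [160. 131.  67.]
part px [255. 251.] n 87 topmid [ 0.5918 -0.2197  0.0266] ext [0.025 0.024 0.01 ] rgb [209.  56.  46.]
t 10.4 tcp [ 0.5963 -0.0448  0.1109] yaw 92.1 w 0.470 gf 0.0 F [-1.2  0.3 -1.3] j7 -0.17 | tool d(mm) [-155.5 -159.6    9.7] |223| rotvec [ 0.0078  0.001  -0.1031]; d in final axes [-138.2 -174.7   10.9]
```

{"name": "apply_moves", "arguments": {"targets": [{"dx":0,"dy":0,"dz":0,"wx":0,"wy":0,"wz":-0.103,"hand":40},{"dx":-15,"dy":-19,"dz":0,"wx":0,"wy":0,"wz":0,"hand":40},{"dx":-24,"dy":-30,"dz":0,"wx":0,"wy":0,"wz":0,"hand":40},{"dx":-24,"dy":-30,"dz":0,"wx":0,"wy":0,"wz":0,"hand":40},{"dx":-24,"dy":-30,"dz":0,"wx":0,"wy":0,"wz":0,"hand":40},{"dx":-24,"dy":-30,"dz":0,"wx":0,"wy":0,"wz":0,"hand":40},{"dx":-18,"dy":-23,"dz":0,"wx":0,"wy":0,"wz":0,"hand":40},{"dx":-9,"dy":-12,"dz":0,"wx":0,"wy":0,"wz":0,"hand":40},{"dx":0,"dy":0,"dz":5,"wx":0,"wy":0,"wz":0,"hand":40},{"dx":0,"dy":0,"dz":25,"wx":0,"wy":0,"wz":0,"hand":40},{"dx":0,"dy":0,"dz":20,"wx":0,"wy":0,"wz":0,"hand":40},{"dx":0,"dy":0,"dz":8,"wx":0,"wy":0,"wz":0,"hand":40}], "grip_force": 60}}

```text
t: 11.37
tcp_pos: [0.4401, -0.2041, 0.0457]
eef_rot: [0.658, 0.753, -0.0, -0.001]
wrist_force: [0.5, 0.6, 0.3]
gripper_width: 0.468
grasp_force: 0.0
```

```bash
python3 -c "
from h import *
a=get_image('top');W=cloud(a);print(tray2(a,'blue_c'));parts(W,a['img'],(.52,.7,-.075,-.01),0.018,.04)
go(0.443,-0.206,0.013,98)"
```

```text
(0.79, array([602.1, -12.2]), 210.2, 148.1, -5.0)
part px [355. 173.] n 36 topmid [ 0.6894 -0.0539  0.036 ] ext [0.004 0.041 0.007] rgb [ 32.  66. 130.]
part px [355. 191.] n 85 topmid [ 0.6433 -0.0527  0.0325] ext [0.024 0.023 0.008] rgb [196. 198. 206.]
part px [353. 210.] n 81 topmid [ 0.5944 -0.0446  0.0324] ext [0.024 0.023 0.009] rgb [201. 202. 209.]
t 11.5 tcp [ 0.4401 -0.2041  0.0466] yaw 97.8 w 0.468 gf 0.0 F [-0.1 -0.7  0.5] j7 0.06 | tool d(mm) [-2.3  2.6 33.6] |34| rotvec [-0.0013 -0.0008 -0.0038]; d in final axes [-2.3  2.6 33.6]
```

Both nuts are upright in the blue tray. Picking the third.

{"name": "apply_moves", "arguments": {"targets": [{"dx":-2,"dy":2,"dz":14,"wx":0,"wy":0,"wz":0,"hand":40},{"dx":0,"dy":0,"dz":12,"wx":0,"wy":0,"wz":0,"hand":40},{"dx":0,"dy":0,"dz":7,"wx":0,"wy":0,"wz":0,"hand":40},{"dx":0,"dy":0,"dz":0,"wx":0,"wy":0,"wz":0,"hand":10},{"dx":0,"dy":0,"dz":0,"wx":0,"wy":0,"wz":0,"hand":10},{"dx":0,"dy":0,"dz":0,"wx":0,"wy":0,"wz":0,"hand":10},{"dx":0,"dy":0,"dz":0,"wx":0,"wy":0,"wz":0,"hand":10},{"dx":0,"dy":0,"dz":0,"wx":0,"wy":0,"wz":0,"hand":10},{"dx":0,"dy":0,"dz":-15,"wx":0,"wy":0,"wz":0,"hand":10},{"dx":0,"dy":0,"dz":-30,"wx":0,"wy":0,"wz":0,"hand":10},{"dx":0,"dy":0,"dz":-30,"wx":0,"wy":0,"wz":0.113,"hand":10},{"dx":0,"dy":0,"dz":-25,"wx":0,"wy":0,"wz":0.113,"hand":10}], "grip_force": 60}}

```text
t: 12.47
tcp_pos: [0.4423, -0.2063, 0.1163]
eef_rot: [0.74, 0.672, 0.0, -0.0]
wrist_force: [-0.3, -0.5, -0.6]
gripper_width: 0.265
grasp_force: 62.0
```

```bash
python3 -c "
from h import *
go(0.605,0.021,0.113,85)"
```

```text
t 12.5 tcp [ 0.4423 -0.2063  0.1163] yaw 84.5 w 0.265 gf 62.0 F [-0.3 -0.5 -0.6] j7 -0.03 | tool d(mm) [241.8 140.2   3.6] |280| rotvec [ 0.0006 -0.0008 -0.0085]; d in final axes [240.6 142.3   3.3]
```

{"name": "apply_moves", "arguments": {"targets": [{"dx":20,"dy":12,"dz":0,"wx":0,"wy":0,"wz":0,"hand":10},{"dx":32,"dy":18.5,"dz":0,"wx":0,"wy":0,"wz":0,"hand":10},{"dx":32,"dy":18.5,"dz":0,"wx":0,"wy":0,"wz":0,"hand":10},{"dx":32,"dy":18.5,"dz":0,"wx":0,"wy":0,"wz":0,"hand":10},{"dx":32,"dy":18.5,"dz":0,"wx":0,"wy":0,"wz":0,"hand":10},{"dx":32,"dy":18.5,"dz":0,"wx":0,"wy":0,"wz":0,"hand":10},{"dx":32,"dy":18.5,"dz":0,"wx":0,"wy":0,"wz":0,"hand":10},{"dx":20,"dy":12,"dz":0,"wx":0,"wy":0,"wz":0,"hand":10},{"dx":9,"dy":5,"dz":0,"wx":0,"wy":0,"wz":0,"hand":10},{"dx":0,"dy":0,"dz":0,"wx":0,"wy":0,"wz":0,"hand":10}], "grip_force": 60}}

```text
t: 13.3
tcp_pos: [0.6042, 0.0231, 0.1142]
eef_rot: [0.738, 0.675, 0.0, -0.0]
wrist_force: [-0.9, 0.1, -1.6]
gripper_width: 0.263
grasp_force: 62.1
```

```bash
python3 -c "
from h import *
go(0.605,0.021,0.020,85)"
```

```text
t 13.3 tcp [0.6042 0.0231 0.1142] yaw 84.9 w 0.263 gf 62.1 F [-0.9  0.1 -1.6] j7 -0.34 | tool d(mm) [-2.2  1.  94.2] |94| rotvec [ 0.     -0.0012 -0.0011]; d in final axes [-2.1  1.  94.2]
```

{"name": "apply_moves", "arguments": {"targets": [{"dx":0,"dy":0,"dz":22,"wx":0,"wy":0,"wz":0,"hand":10},{"dx":0,"dy":0,"dz":30,"wx":0,"wy":0,"wz":0,"hand":10},{"dx":0,"dy":0,"dz":22,"wx":0,"wy":0,"wz":0,"hand":10},{"dx":0,"dy":0,"dz":12,"wx":0,"wy":0,"wz":0,"hand":10},{"dx":0,"dy":0,"dz":7,"wx":0,"wy":0,"wz":0,"hand":10},{"dx":0,"dy":0,"dz":0,"wx":0,"wy":0,"wz":0,"hand":10},{"dx":0,"dy":0,"dz":0,"wx":0,"wy":0,"wz":0,"hand":35},{"dx":0,"dy":0,"dz":0,"wx":0,"wy":0,"wz":0,"hand":35},{"dx":0,"dy":0,"dz":0,"wx":0,"wy":0,"wz":0,"hand":35},{"dx":0,"dy":0,"dz":-15,"wx":0,"wy":0,"wz":0,"hand":35},{"dx":0,"dy":0,"dz":-35,"wx":0,"wy":0,"wz":0,"hand":35},{"dx":0,"dy":0,"dz":-38,"wx":0,"wy":0,"wz":0,"hand":35}], "grip_force": 60}}

```text
t: 14.3
tcp_pos: [0.603, 0.0208, 0.1101]
eef_rot: [0.738, 0.674, -0.001, -0.001]
wrist_force: [0.7, -0.5, -0.1]
gripper_width: 0.412
grasp_force: 0.0
```

```bash
python3 -c "
from h import *
b=get_image('scene');print(tray2(b,'blue_c'))
go(.4713,.1884,0.12,4.2)"
```

```text
(0.64, array([600.3, -13.7]), 211.7, 148.0, -4.3)
t 14.4 tcp [0.6061 0.021  0.1153] yaw 84.8 w 0.413 gf 0.0 F [ 1.2  0.  -1.6] j7 -0.34 | tool d(mm) [ 154.4 -149.5   -5.7] |215| rotvec [ 0.0058 -0.007   1.4062]; d in final axes [-122.2 -176.9   -4.7]
```

{"name": "apply_moves", "arguments": {"targets": [{"dx":0,"dy":0,"dz":-1,"wx":0,"wy":0,"wz":0.117,"hand":45},{"dx":0,"dy":0,"dz":-1,"wx":0,"wy":0,"wz":0.117,"hand":45},{"dx":0,"dy":0,"dz":0,"wx":0,"wy":0,"wz":0.117,"hand":45},{"dx":0,"dy":0,"dz":0,"wx":0,"wy":0,"wz":0.117,"hand":45},{"dx":0,"dy":0,"dz":0,"wx":0,"wy":0,"wz":0.117,"hand":45},{"dx":0,"dy":0,"dz":0,"wx":0,"wy":0,"wz":0.117,"hand":45},{"dx":0,"dy":0,"dz":0,"wx":0,"wy":0,"wz":0.117,"hand":45},{"dx":0,"dy":0,"dz":0,"wx":0,"wy":0,"wz":0.117,"hand":45},{"dx":0,"dy":0,"dz":0,"wx":0,"wy":0,"wz":0.117,"hand":45},{"dx":0,"dy":0,"dz":0,"wx":0,"wy":0,"wz":0.117,"hand":45},{"dx":0,"dy":0,"dz":0,"wx":0,"wy":0,"wz":0.117,"hand":45},{"dx":0,"dy":0,"dz":0,"wx":0,"wy":0,"wz":0.117,"hand":45}], "grip_force": 60}}

```text
t: 15.4
tcp_pos: [0.6039, 0.021, 0.1121]
eef_rot: [0.999, 0.035, 0.001, -0.0]
wrist_force: [0.1, -0.4, 0.1]
gripper_width: 0.527
grasp_force: 0.0
```

```bash
python3 -c "
from h import *
b=get_image('scene');print(tray2(b,'orange_c'))
go(.4713,.1884,0.12,4.2)"
```

```text
(0.56, array([471.5, 188.7]), 210.2, 151.7, 4.7)
t 15.5 tcp [0.6039 0.0212 0.1119] yaw 4.2 w 0.529 gf 0.0 F [-0.5  0.1  0.1] j7 -1.36 | tool d(mm) [-119.9 -176.5   -8.2] |214| rotvec [-0.0001 -0.0007  0.0003]; d in final axes [-119.9 -176.5   -8.1]
```

{"name": "apply_moves", "arguments": {"targets": [{"dx":-10,"dy":-15,"dz":0,"wx":0,"wy":0,"wz":0,"hand":45},{"dx":-20,"dy":-30,"dz":0,"wx":0,"wy":0,"wz":0,"hand":45},{"dx":-20,"dy":-30,"dz":0,"wx":0,"wy":0,"wz":0,"hand":45},{"dx":-20,"dy":-30,"dz":0,"wx":0,"wy":0,"wz":0,"hand":45},{"dx":-20,"dy":-30,"dz":0,"wx":0,"wy":0,"wz":0,"hand":45},{"dx":-18,"dy":-25,"dz":0,"wx":0,"wy":0,"wz":0,"hand":45},{"dx":-12,"dy":-16.5,"dz":0,"wx":0,"wy":0,"wz":0,"hand":45},{"dx":0,"dy":0,"dz":10,"wx":0,"wy":0,"wz":0,"hand":45},{"dx":0,"dy":0,"dz":15,"wx":0,"wy":0,"wz":0,"hand":45},{"dx":0,"dy":0,"dz":10,"wx":0,"wy":0,"wz":0,"hand":45},{"dx":0,"dy":0,"dz":0,"wx":0,"wy":0,"wz":0,"hand":45}], "grip_force": 60}}

```text
t: 16.42
tcp_pos: [0.4702, 0.1876, 0.0751]
eef_rot: [0.999, 0.039, -0.001, 0.0]
wrist_force: [-0.2, 0.8, -0.0]
gripper_width: 0.527
grasp_force: 0.0
```

```bash
python3 -c "
from h import *
a=get_image('top');W=cloud(a);print(tray2(a,'blue_c'));parts(W,a['img'],(.52,.7,-.07,-.02),0.018,.04);parts(W,a['img'],(.52,.69,.01,.035),0.018,.04);parts(W,a['img'])
go(.4714,.1885,0.027,4.3)"
```

```text
(0.8, array([602.3, -12.2]), 210.5, 148.0, -5.0)
part px [354. 173.] n 30 topmid [ 0.6905 -0.0474  0.0338] ext [0.004 0.039 0.008] rgb [ 31.  64. 126.]
part px [355. 191.] n 86 topmid [ 0.643  -0.0526  0.0326] ext [0.024 0.023 0.008] rgb [187. 189. 199.]
part px [353. 210.] n 83 topmid [ 0.5944 -0.0447  0.0334] ext [0.023 0.023 0.01 ] rgb [194. 196. 204.]
part px [326. 206.] n 76 topmid [0.604  0.0226 0.0323] ext [0.024 0.02  0.008] rgb [187. 189. 199.]
part px [402. 199.] n 17 topmid [ 0.6195 -0.172   0.0487] ext [0.02  0.003 0.002] rgb [53. 87. 71.]
part px [420. 212.] n 110 topmid [ 0.5901 -0.2186  0.0275] ext [0.026 0.026 0.011] rgb [233.  87.  82.]
part px [420. 241.] n 89 topmid [ 0.5142 -0.2161  0.0334] ext [0.017 0.018 0.009] rgb [196. 172. 104.]
part px [447. 271.] n 121 topmid [ 0.4386 -0.285   0.0275] ext [0.025 0.025 0.01 ] rgb [87. 90. 93.]
part px [478. 272.] n 100 topmid [ 0.4391 -0.362   0.0335] ext [0.015 0.02  0.009] rgb [187. 165. 100.]
t 16.5 tcp [0.4708 0.1875 0.0765] yaw 4.4 w 0.528 gf 0.0 F [-0.4 -1.5  0.7] j7 -1.56 | tool d(mm) [ 0.7 -1.  49.5] |50| rotvec [-0.0002  0.0003  0.002 ]; d in final axes [ 0.7 -1.  49.5]
```

{"name": "apply_moves", "arguments": {"targets": [{"dx":0,"dy":-1,"dz":20,"wx":0,"wy":0,"wz":0,"hand":45},{"dx":0,"dy":0,"dz":18,"wx":0,"wy":0,"wz":0,"hand":45},{"dx":0,"dy":0,"dz":11,"wx":0,"wy":0,"wz":0,"hand":45},{"dx":0,"dy":0,"dz":0,"wx":0,"wy":0,"wz":0,"hand":45},{"dx":0,"dy":0,"dz":0,"wx":0,"wy":0,"wz":0,"hand":2},{"dx":0,"dy":0,"dz":0,"wx":0,"wy":0,"wz":0,"hand":2},{"dx":0,"dy":0,"dz":0,"wx":0,"wy":0,"wz":0,"hand":2},{"dx":0,"dy":0,"dz":0,"wx":0,"wy":0,"wz":0,"hand":2},{"dx":0,"dy":0,"dz":0,"wx":0,"wy":0,"wz":0,"hand":2},{"dx":0,"dy":0,"dz":0,"wx":0,"wy":0,"wz":0,"hand":2},{"dx":0,"dy":0,"dz":0,"wx":0,"wy":0,"wz":0,"hand":2}], "grip_force": 110}}

```text
t: 17.43
tcp_pos: [0.4711, 0.1889, 0.0285]
eef_rot: [0.999, 0.038, 0.001, -0.0]
wrist_force: [-1.3, -0.8, 11.3]
gripper_width: 0.148
grasp_force: 108.7
```

{"name": "apply_moves", "arguments": {"targets": [{"dx":0,"dy":0,"dz":-5,"wx":0,"wy":0,"wz":0,"hand":2},{"dx":0,"dy":0,"dz":-10,"wx":0,"wy":0,"wz":0,"hand":2},{"dx":0,"dy":0,"dz":-15,"wx":0,"wy":0,"wz":0,"hand":2},{"dx":0,"dy":0,"dz":-20,"wx":0,"wy":0,"wz":0,"hand":2},{"dx":0,"dy":0,"dz":-20,"wx":0,"wy":0,"wz":0,"hand":2},{"dx":0,"dy":0,"dz":-20,"wx":0,"wy":0,"wz":0,"hand":2},{"dx":0,"dy":0,"dz":-15,"wx":0,"wy":0,"wz":0,"hand":2},{"dx":0,"dy":0,"dz":-10,"wx":0,"wy":0,"wz":0,"hand":2},{"dx":0,"dy":0,"dz":-5,"wx":0,"wy":0,"wz":0.07,"hand":2},{"dx":0,"dy":0,"dz":0,"wx":0,"wy":0,"wz":0.09,"hand":2},{"dx":0,"dy":0,"dz":0,"wx":0,"wy":0,"wz":0,"hand":2}], "grip_force": 110}}

```text
t: 18.35
tcp_pos: [0.4705, 0.189, 0.1485]
eef_rot: [0.999, -0.044, 0.0, -0.0]
wrist_force: [-1.2, 0.5, -4.5]
gripper_width: 0.15
grasp_force: 107.2
```

```bash
python3 -c "
from h import *
b=get_image('scene');V=cloud(b)
print(tray2(b,'orange_c',zlo=.166,zhi=.205,W=V));a=get_image('top')
for lo in (.15,.166):print(tray2(a,'orange_c',zlo=lo,zhi=.21))
save(b,'lift.png')
go(.602,-.0122,0.147,-5)"
```

```text
(0.81, array([471.7, 189.1]), 212.4, 148.5, -5.4)
(0.75, array([470.8, 188.4]), 210.1, 148.3, -4.8)
(0.75, array([470.8, 188.4]), 210.1, 148.3, -4.8)
t 18.6 tcp [0.4705 0.1887 0.1474] yaw -4.7 w 0.147 gf 107.2 F [ 0.2  0.2 -4.3] j7 -1.71 | tool d(mm) [147.5 189.4   0.3] |240| rotvec [-0.0001  0.0003  0.0052]; d in final axes [148.5 188.7   0.4]
```

View pics/lift.png

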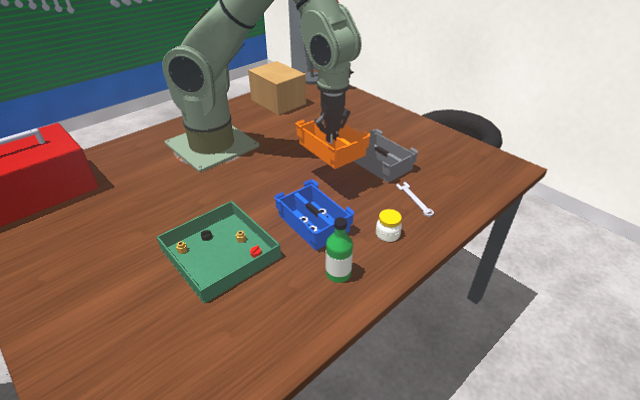

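Orange is held level near (335,145) and the nuts are visible in blue near (315,218). Carrying it over.

{"name": "apply_moves", "arguments": {"targets": [{"dx":6,"dy":8,"dz":0,"wx":0,"wy":0,"wz":0,"hand":2},{"dx":12,"dy":15,"dz":0,"wx":0,"wy":0,"wz":0,"hand":2},{"dx":16,"dy":21,"dz":0,"wx":0,"wy":0,"wz":0,"hand":2},{"dx":18,"dy":23,"dz":0,"wx":0,"wy":0,"wz":0,"hand":2},{"dx":18,"dy":23,"dz":0,"wx":0,"wy":0,"wz":0,"hand":2},{"dx":18,"dy":23,"dz":0,"wx":0,"wy":0,"wz":0,"hand":2},{"dx":18,"dy":23,"dz":0,"wx":0,"wy":0,"wz":0,"hand":2},{"dx":16,"dy":21,"dz":0,"wx":0,"wy":0,"wz":0,"hand":2},{"dx":12,"dy":16,"dz":0,"wx":0,"wy":0,"wz":0,"hand":2},{"dx":8,"dy":10,"dz":0,"wx":0,"wy":0,"wz":0,"hand":2},{"dx":4,"dy":5,"dz":0,"wx":0,"wy":0,"wz":0,"hand":2},{"dx":0,"dy":0,"dz":0,"wx":0,"wy":0,"wz":0,"hand":2}], "grip_force": 110}}

```text
t: 19.6
tcp_pos: [0.6005, -0.0126, 0.1471]
eef_rot: [0.999, -0.043, -0.0, 0.0]
wrist_force: [-0.1, -0.2, -4.2]
gripper_width: 0.149
grasp_force: 107.5
```

```bash
python3 -c "
from h import *
b=get_image('scene');V=cloud(b)
print(tray2(b,'orange_c',zlo=.166,zhi=.205,W=V));a=get_image('top');W=cloud(a)
print(tray2(a,'orange_c',zlo=.166,zhi=.21,W=W))
print(tray2(b,'blue_c',W=V),tray2(b,'grey_c',W=V),tray2(a,'grey_c',W=W))
go(.6015,-.0125,0.120,-4.9)"
```

```text
(0.92, array([601.1, -13.2]), 210.5, 148.4, -5.3)
(0.22, array([0., 0.]), 0.0, 0.0, 0.0)
(0.8, array([601.8, -12.4]), 210.7, 147.2, -5.2) (0.92, array([531.8, 383.6]), 215.1, 151.1, -2.3) (0.98, array([530.2, 381.4]), 210.0, 150.3, -2.9)
t 19.9 tcp [ 0.6001 -0.0102  0.1474] yaw -4.8 w 0.146 gf 107.5 F [ 0.5 -0.1 -3.8] j7 -1.43 | tool d(mm) [ 1.6  2.2 27.4] |28| rotvec [-0.0003  0.0002  0.0023]; d in final axes [ 1.6  2.2 27.4]
```

{"name": "apply_moves", "arguments": {"targets": [{"dx":1,"dy":0,"dz":8,"wx":0,"wy":0,"wz":0,"hand":2},{"dx":0,"dy":0,"dz":12,"wx":0,"wy":0,"wz":0,"hand":2},{"dx":0,"dy":0,"dz":10,"wx":0,"wy":0,"wz":0,"hand":2},{"dx":0,"dy":0,"dz":7,"wx":0,"wy":0,"wz":0,"hand":2},{"dx":0,"dy":0,"dz":5,"wx":0,"wy":0,"wz":0,"hand":2},{"dx":0,"dy":0,"dz":4,"wx":0,"wy":0,"wz":0,"hand":2},{"dx":0,"dy":0,"dz":3,"wx":0,"wy":0,"wz":0,"hand":2},{"dx":0,"dy":0,"dz":2,"wx":0,"wy":0,"wz":0,"hand":2},{"dx":0,"dy":0,"dz":1.5,"wx":0,"wy":0,"wz":0,"hand":2},{"dx":0,"dy":0,"dz":1,"wx":0,"wy":0,"wz":0,"hand":2},{"dx":0,"dy":0,"dz":0,"wx":0,"wy":0,"wz":0,"hand":2}], "grip_force": 110}}

```text
t: 20.87
tcp_pos: [0.6014, -0.011, 0.0946]
eef_rot: [0.999, -0.042, 0.0, -0.0]
wrist_force: [-3.7, 1.0, 8.0]
gripper_width: 0.149
grasp_force: 109.1
```

```bash
python3 -c "
from h import *
b=get_image('scene');V=cloud(b)
print(tray2(b,'orange_c',zlo=.11,zhi=.155,W=V),tray2(b,'blue_c',W=V))
d=regions_of('orange_c',b)[0]['region'];print(np.nanpercentile(V[d][:,2],[90,97,99]))
go(.6015,-.0125,0.090,-4.9)"
```

```text
(0.61, array([603.1, -12.5]), 210.1, 147.6, -4.3) (0.85, array([630.7, -60. ]), 245.3, 121.7, 29.7)
[0.13202948 0.14111093 0.1434413 ]
t 21.1 tcp [ 0.6014 -0.011   0.0946] yaw -4.8 w 0.145 gf 109.1 F [-3.2  0.7  6.7] j7 -1.41 | tool d(mm) [0.2 1.5 4.6] |5| rotvec [-0.0003 -0.0006  0.0013]; d in final axes [0.3 1.5 4.6]
```

Fully seated: the orange rim is at 0.132 and its upstands at 0.143. Releasing and rising.

{"name": "apply_moves", "arguments": {"targets": [{"dx":0,"dy":0,"dz":0,"wx":0,"wy":0,"wz":0,"hand":30},{"dx":0,"dy":0,"dz":0,"wx":0,"wy":0,"wz":0,"hand":40},{"dx":0,"dy":0,"dz":0,"wx":0,"wy":0,"wz":0,"hand":40},{"dx":0,"dy":0,"dz":-10,"wx":0,"wy":0,"wz":0,"hand":40},{"dx":0,"dy":0,"dz":-25,"wx":0,"wy":0,"wz":0,"hand":40},{"dx":0,"dy":0,"dz":-30,"wx":0,"wy":0,"wz":0,"hand":40},{"dx":0,"dy":0,"dz":-20,"wx":0,"wy":0,"wz":-0.12,"hand":40},{"dx":0,"dy":0,"dz":0,"wx":0,"wy":0,"wz":-0.12,"hand":40},{"dx":0,"dy":0,"dz":0,"wx":0,"wy":0,"wz":-0.12,"hand":40},{"dx":0,"dy":0,"dz":0,"wx":0,"wy":0,"wz":-0.12,"hand":40},{"dx":0,"dy":0,"dz":0,"wx":0,"wy":0,"wz":-0.12,"hand":40},{"dx":0,"dy":0,"dz":0,"wx":0,"wy":0,"wz":-0.12,"hand":40}], "grip_force": 60}}

```text
t: 22.07
tcp_pos: [0.6014, -0.0111, 0.1797]
eef_rot: [0.949, 0.315, 0.0, 0.0]
wrist_force: [-0.1, -0.2, 0.1]
gripper_width: 0.471
grasp_force: 0.0
```

```bash
python3 -c "
from h import *
b=get_image('scene');V=cloud(b)
print(tray2(b,'orange_c',zlo=.11,zhi=.155,W=V));parts(V,b['img'])
go(0.5165,-0.217,0.15,110)
go(0.440,-0.3617,0.15,87)"
```

```text
(0.71, array([603.2, -10.8]), 210.0, 151.6, -5.8)
part px [259. 232.] n 258 topmid [ 0.5439 -0.1732  0.0456] ext [0.17  0.006 0.009] rgb [ 71. 107.  84.]
part px [206. 234.] n 77 topmid [ 0.445  -0.2844  0.0258] ext [0.03  0.026 0.007] rgb [52. 55. 50.]
part px [240. 236.] n 75 topmid [ 0.517  -0.2174  0.033 ] ext [0.017 0.016 0.01 ] rgb [167. 137.  71.]
part px [181. 246.] n 86 topmid [ 0.4409 -0.3605  0.0326] ext [0.019 0.017 0.009] rgb [161. 132.  67.]
part px [255. 251.] n 90 topmid [ 0.5912 -0.2189  0.0259] ext [0.024 0.026 0.008] rgb [207.  56.  44.]
t 22.2 tcp [ 0.6014 -0.0113  0.1796] yaw 36.6 w 0.468 gf 0.0 F [-0.3 -0.4 -0.9] j7 -0.89 | tool d(mm) [-190.7  114.6   29.6] |224| rotvec [ 8.0000e-04 -3.0000e-04 -1.2818e+00]; d in final axes [-164.2 -150.1   29.6]
t 22.2 tcp [ 0.6014 -0.0113  0.1796] yaw 36.6 w 0.468 gf 0.0 F [-0.3 -0.4 -0.9] j7 -0.89 | tool d(mm) [-338.4  185.3   29.5] |387| rotvec [ 7.000e-04 -5.000e-04 -8.804e-01]; d in final axes [-358.4 -142.9   29.6]
```

{"name": "apply_moves", "arguments": {"targets": [{"dx":0,"dy":0,"dz":0,"wx":0,"wy":0,"wz":-0.11,"hand":40},{"dx":0,"dy":0,"dz":0,"wx":0,"wy":0,"wz":-0.11,"hand":40},{"dx":0,"dy":0,"dz":0,"wx":0,"wy":0,"wz":-0.11,"hand":40},{"dx":0,"dy":0,"dz":0,"wx":0,"wy":0,"wz":-0.11,"hand":40},{"dx":0,"dy":0,"dz":0,"wx":0,"wy":0,"wz":-0.11,"hand":40},{"dx":0,"dy":0,"dz":0,"wx":0,"wy":0,"wz":-0.11,"hand":40},{"dx":0,"dy":0,"dz":0,"wx":0,"wy":0,"wz":-0.11,"hand":40},{"dx":0,"dy":0,"dz":0,"wx":0,"wy":0,"wz":-0.11,"hand":40},{"dx":-25,"dy":-10,"dz":0,"wx":0,"wy":0,"wz":0,"hand":40},{"dx":-35,"dy":-14,"dz":0,"wx":0,"wy":0,"wz":0,"hand":40},{"dx":-35,"dy":-14,"dz":0,"wx":0,"wy":0,"wz":0,"hand":40},{"dx":-35,"dy":-14,"dz":0,"wx":0,"wy":0,"wz":0,"hand":40}], "grip_force": 60}}

```text
t: 23.17
tcp_pos: [0.5412, -0.1393, 0.1792]
eef_rot: [0.728, 0.686, -0.0, 0.0]
wrist_force: [0.8, -0.7, 0.6]
gripper_width: 0.473
grasp_force: 0.0
```

{"name": "apply_moves", "arguments": {"targets": [{"dx":-35,"dy":-14,"dz":10,"wx":0,"wy":0,"wz":0,"hand":40},{"dx":-35,"dy":-14,"dz":10,"wx":0,"wy":0,"wz":0,"hand":40},{"dx":-35,"dy":-14,"dz":10,"wx":0,"wy":0,"wz":0,"hand":40},{"dx":-35,"dy":-14,"dz":10,"wx":0,"wy":0,"wz":0,"hand":40},{"dx":-35,"dy":-14,"dz":10,"wx":0,"wy":0,"wz":0,"hand":40},{"dx":-30,"dy":-12,"dz":10,"wx":0,"wy":0,"wz":0,"hand":40},{"dx":-15,"dy":-6,"dz":10,"wx":0,"wy":0,"wz":0,"hand":40},{"dx":-8,"dy":-3,"dz":10,"wx":0,"wy":0,"wz":0,"hand":40},{"dx":0,"dy":0,"dz":20,"wx":0,"wy":0,"wz":0,"hand":40},{"dx":0,"dy":0,"dz":18,"wx":0,"wy":0,"wz":0,"hand":40},{"dx":0,"dy":0,"dz":10,"wx":0,"wy":0,"wz":0,"hand":40},{"dx":0,"dy":0,"dz":0,"wx":0,"wy":0,"wz":0,"hand":40}], "grip_force": 60}}

```text
t: 24.17
tcp_pos: [0.4386, -0.3594, 0.0492]
eef_rot: [0.727, 0.687, -0.0, -0.001]
wrist_force: [-0.6, -0.5, 0.6]
gripper_width: 0.473
grasp_force: 0.0
```

```bash
python3 -c "
from h import *
b=get_image('scene');V=cloud(b);parts(V,b['img'])
a=get_image('top');W=cloud(a);print(tray2(a,'orange_c',zlo=.12,zhi=.155,W=W),tray2(a,'grey_c',W=W))
go(0.440,-0.3613,0.013,87)"
```

```text
part px [260. 232.] n 243 topmid [ 0.5462 -0.1728  0.0455] ext [0.166 0.006 0.008] rgb [ 68. 102.  79.]
part px [206. 234.] n 80 topmid [ 0.4424 -0.2836  0.0263] ext [0.029 0.025 0.009] rgb [41. 41. 36.]
part px [240. 236.] n 76 topmid [ 0.5181 -0.2165  0.0321] ext [0.021 0.018 0.009] rgb [115.  93.  50.]
part px [181. 247.] n 72 topmid [ 0.4431 -0.3628  0.0303] ext [0.025 0.018 0.008] rgb [156. 127.  64.]
part px [255. 251.] n 88 topmid [ 0.591  -0.2193  0.026 ] ext [0.025 0.027 0.008] rgb [208.  52.  41.]
None (0.95, array([530.2, 381.3]), 210.2, 148.6, -2.8)
t 24.4 tcp [ 0.4394 -0.3606  0.0518] yaw 86.8 w 0.467 gf 0.0 F [ 0.5 -0.8 -0.1] j7 0.31 | tool d(mm) [-0.7  0.6 38.8] |39| rotvec [ 0.001   0.0007 -0.003 ]; d in final axes [-0.7  0.7 38.8]
```

{"name": "apply_moves", "arguments": {"targets": [{"dx":-1,"dy":1,"dz":18,"wx":0,"wy":0,"wz":0,"hand":40},{"dx":0,"dy":0,"dz":13,"wx":0,"wy":0,"wz":0,"hand":40},{"dx":0,"dy":0,"dz":7,"wx":0,"wy":0,"wz":0,"hand":40},{"dx":0,"dy":0,"dz":0,"wx":0,"wy":0,"wz":0,"hand":10},{"dx":0,"dy":0,"dz":0,"wx":0,"wy":0,"wz":0,"hand":10},{"dx":0,"dy":0,"dz":0,"wx":0,"wy":0,"wz":0,"hand":10},{"dx":0,"dy":0,"dz":0,"wx":0,"wy":0,"wz":0,"hand":10},{"dx":0,"dy":0,"dz":0,"wx":0,"wy":0,"wz":0,"hand":10},{"dx":0,"dy":0,"dz":0,"wx":0,"wy":0,"wz":0,"hand":10},{"dx":0,"dy":0,"dz":-15,"wx":0,"wy":0,"wz":0,"hand":10},{"dx":0,"dy":0,"dz":-30,"wx":0,"wy":0,"wz":0,"hand":10},{"dx":0,"dy":0,"dz":-30,"wx":0,"wy":0,"wz":0.035,"hand":10}], "grip_force": 60}}

```text
t: 25.37
tcp_pos: [0.4393, -0.3612, 0.0883]
eef_rot: [0.738, 0.675, -0.0, -0.001]
wrist_force: [0.0, 0.1, 1.4]
gripper_width: 0.263
grasp_force: 59.1
```

```bash
python3 -c "
from h import *
go(0.599,-0.0455,0.18,85)"
```

```text
t 25.4 tcp [ 0.4393 -0.3612  0.0883] yaw 84.9 w 0.263 gf 59.1 F [0.  0.1 1.4] j7 0.30 | tool d(mm) [328.8 130.8 -91.5] |366| rotvec [-0.0014 -0.0011 -0.002 ]; d in final axes [328.5 131.6 -91.7]
```

{"name": "apply_moves", "arguments": {"targets": [{"dx":18,"dy":8,"dz":-15,"wx":0,"wy":0,"wz":0,"hand":10},{"dx":35,"dy":14,"dz":-15,"wx":0,"wy":0,"wz":0,"hand":10},{"dx":35,"dy":14,"dz":-15,"wx":0,"wy":0,"wz":0,"hand":10},{"dx":35,"dy":14,"dz":-15,"wx":0,"wy":0,"wz":0,"hand":10},{"dx":35,"dy":14,"dz":-15,"wx":0,"wy":0,"wz":0,"hand":10},{"dx":35,"dy":14,"dz":-12,"wx":0,"wy":0,"wz":0,"hand":10},{"dx":35,"dy":14,"dz":-4,"wx":0,"wy":0,"wz":0,"hand":10},{"dx":35,"dy":14,"dz":0,"wx":0,"wy":0,"wz":0,"hand":10},{"dx":30,"dy":11,"dz":0,"wx":0,"wy":0,"wz":0,"hand":10},{"dx":22,"dy":9,"dz":0,"wx":0,"wy":0,"wz":0,"hand":10},{"dx":13.5,"dy":5,"dz":0,"wx":0,"wy":0,"wz":0,"hand":10},{"dx":0,"dy":0,"dz":0,"wx":0,"wy":0,"wz":0,"hand":10}], "grip_force": 60}}

```text
t: 26.37
tcp_pos: [0.6005, -0.0431, 0.1787]
eef_rot: [0.737, 0.676, 0.001, -0.0]
wrist_force: [0.4, -0.2, -0.5]
gripper_width: 0.261
grasp_force: 59.1
```

```bash
python3 -c "
from h import *
go(0.599,-0.0455,0.087,85)"
```

```text
t 26.4 tcp [ 0.6005 -0.0431  0.1787] yaw 85.0 w 0.261 gf 59.1 F [ 0.4 -0.2 -0.5] j7 -0.19 | tool d(mm) [-2.6 -1.3 91.7] |92| rotvec [ 0.0001 -0.0015  0.0006]; d in final axes [-2.5 -1.3 91.7]
```

{"name": "apply_moves", "arguments": {"targets": [{"dx":-2,"dy":-1,"dz":20,"wx":0,"wy":0,"wz":0,"hand":10},{"dx":0,"dy":0,"dz":30,"wx":0,"wy":0,"wz":0,"hand":10},{"dx":0,"dy":0,"dz":22,"wx":0,"wy":0,"wz":0,"hand":10},{"dx":0,"dy":0,"dz":12,"wx":0,"wy":0,"wz":0,"hand":10},{"dx":0,"dy":0,"dz":7,"wx":0,"wy":0,"wz":0,"hand":10},{"dx":0,"dy":0,"dz":0,"wx":0,"wy":0,"wz":0,"hand":10},{"dx":0,"dy":0,"dz":0,"wx":0,"wy":0,"wz":0,"hand":35},{"dx":0,"dy":0,"dz":0,"wx":0,"wy":0,"wz":0,"hand":35},{"dx":0,"dy":0,"dz":0,"wx":0,"wy":0,"wz":0,"hand":35},{"dx":0,"dy":0,"dz":-15,"wx":0,"wy":0,"wz":0,"hand":35},{"dx":0,"dy":0,"dz":-35,"wx":0,"wy":0,"wz":0,"hand":35},{"dx":0,"dy":0,"dz":-35,"wx":0,"wy":0,"wz":0,"hand":40}], "grip_force": 60}}

```text
t: 27.37
tcp_pos: [0.5981, -0.0481, 0.174]
eef_rot: [0.738, 0.675, -0.0, -0.0]
wrist_force: [0.9, -0.1, -0.2]
gripper_width: 0.467
grasp_force: 0.0
```

```bash
python3 -c "
from h import *
b=get_image('scene');V=cloud(b);parts(V,b['img'])
go(0.5165,-0.217,0.12,110)"
```

```text
part px [261. 233.] n 241 topmid [ 0.5523 -0.1727  0.0462] ext [0.155 0.005 0.007] rgb [ 71. 109.  85.]
part px [205. 234.] n 74 topmid [ 0.4412 -0.2845  0.0267] ext [0.025 0.026 0.009] rgb [52. 56. 50.]
part px [240. 236.] n 76 topmid [ 0.5184 -0.2172  0.0317] ext [0.022 0.018 0.008] rgb [166. 137.  71.]
part px [255. 251.] n 85 topmid [ 0.5907 -0.2197  0.0261] ext [0.027 0.027 0.011] rgb [211.  57.  45.]
t 27.4 tcp [ 0.6006 -0.0482  0.1812] yaw 84.8 w 0.469 gf 0.0 F [ 2.5 -0.5 10.5] j7 -0.19 | tool d(mm) [-175.8  -69.1   60.5] |198| rotvec [ 0.008   0.0012 -0.4393]; d in final axes [-129.9 -136.8   61.2]
```

{"name": "apply_moves", "arguments": {"targets": [{"dx":0,"dy":0,"dz":0,"wx":0,"wy":0,"wz":-0.11,"hand":40},{"dx":0,"dy":0,"dz":0,"wx":0,"wy":0,"wz":-0.11,"hand":40},{"dx":0,"dy":0,"dz":0,"wx":0,"wy":0,"wz":-0.11,"hand":40},{"dx":0,"dy":0,"dz":0,"wx":0,"wy":0,"wz":-0.11,"hand":40},{"dx":-14,"dy":-15,"dz":0,"wx":0,"wy":0,"wz":0,"hand":40},{"dx":-25,"dy":-26,"dz":0,"wx":0,"wy":0,"wz":0,"hand":40},{"dx":-25,"dy":-26,"dz":10,"wx":0,"wy":0,"wz":0,"hand":40},{"dx":-25,"dy":-26,"dz":15,"wx":0,"wy":0,"wz":0,"hand":40},{"dx":-22,"dy":-23,"dz":20,"wx":0,"wy":0,"wz":0,"hand":40},{"dx":-12,"dy":-12,"dz":20,"wx":0,"wy":0,"wz":0,"hand":40},{"dx":-6,"dy":-7,"dz":15,"wx":0,"wy":0,"wz":0,"hand":40},{"dx":0,"dy":0,"dz":10,"wx":0,"wy":0,"wz":0,"hand":40}], "grip_force": 60}}

```text
t: 28.42
tcp_pos: [0.5147, -0.2179, 0.082]
eef_rot: [0.574, 0.819, -0.001, -0.0]
wrist_force: [-0.4, 0.5, -0.3]
gripper_width: 0.469
grasp_force: 0.0
```

```bash
python3 -c "
from h import *
a=get_image('top');W=cloud(a);print(tray2(a,'orange_c',zlo=.12,zhi=.155,W=W));parts(W,a['img'],(.5,.7,-.07,-.015),.08,.11);parts(W,a['img'])
go(0.5165,-0.217,0.05,110)"
```

```text
(0.58, array([602.1, -11.7]), 210.1, 148.0, -4.8)
part px [356. 167.] n 53 topmid [ 0.6906 -0.0462  0.1059] ext [0.003 0.038 0.007] rgb [163.  88.  41.]
part px [356. 205.] n 89 topmid [ 0.5991 -0.05    0.0982] ext [0.015 0.017 0.008] rgb [217. 185. 108.]
part px [364. 228.] n 33 topmid [ 0.5439 -0.0669  0.1056] ext [0.071 0.006 0.008] rgb [133.  72.  34.]
part px [418. 211.] n 75 topmid [ 0.5901 -0.2177  0.0266] ext [0.026 0.024 0.009] rgb [228.  86.  81.]
part px [420. 241.] n 84 topmid [ 0.5154 -0.217   0.0331] ext [0.015 0.016 0.008] rgb [150. 132.  83.]
t 28.5 tcp [ 0.5159 -0.215   0.0822] yaw 110.1 w 0.473 gf 0.0 F [-0.1 -0.6  0.2] j7 0.35 | tool d(mm) [-2.1 -0.2 32.2] |32| rotvec [-0.0006 -0.0011  0.001 ]; d in final axes [-2.1 -0.2 32.2]
```

{"name": "apply_moves", "arguments": {"targets": [{"dx":-1,"dy":0,"dz":25,"wx":0,"wy":0,"wz":0,"hand":40},{"dx":0,"dy":0,"dz":22,"wx":0,"wy":0,"wz":0,"hand":40},{"dx":0,"dy":0,"dz":15,"wx":0,"wy":0,"wz":0,"hand":40},{"dx":0,"dy":0,"dz":7,"wx":0,"wy":0,"wz":0,"hand":40},{"dx":0,"dy":0,"dz":0,"wx":0,"wy":0,"wz":0,"hand":10},{"dx":0,"dy":0,"dz":0,"wx":0,"wy":0,"wz":0,"hand":10},{"dx":0,"dy":0,"dz":0,"wx":0,"wy":0,"wz":0,"hand":10},{"dx":0,"dy":0,"dz":0,"wx":0,"wy":0,"wz":0,"hand":10},{"dx":0,"dy":0,"dz":0,"wx":0,"wy":0,"wz":0,"hand":10},{"dx":0,"dy":0,"dz":0,"wx":0,"wy":0,"wz":0,"hand":10},{"dx":0,"dy":0,"dz":-15,"wx":0,"wy":0,"wz":0,"hand":10},{"dx":0,"dy":0,"dz":-30,"wx":0,"wy":0,"wz":0,"hand":10}], "grip_force": 60}}

```text
t: 29.52
tcp_pos: [0.5151, -0.216, 0.0573]
eef_rot: [0.573, 0.819, -0.0, -0.002]
wrist_force: [1.4, -0.4, -1.1]
gripper_width: 0.261
grasp_force: 59.0
```

{"name": "apply_moves", "arguments": {"targets": [{"dx":0,"dy":0,"dz":-35,"wx":0,"wy":0,"wz":0.11,"hand":10},{"dx":0,"dy":0,"dz":-35,"wx":0,"wy":0,"wz":0.11,"hand":10},{"dx":0,"dy":0,"dz":-35,"wx":0,"wy":0,"wz":0.11,"hand":10},{"dx":0,"dy":0,"dz":-15,"wx":0,"wy":0,"wz":0.11,"hand":10},{"dx":0,"dy":0,"dz":0,"wx":0,"wy":0,"wz":0,"hand":10}], "grip_force": 60}}

```text
t: 29.93
tcp_pos: [0.5176, -0.2168, 0.1825]
eef_rot: [0.741, 0.672, 0.001, 0.002]
wrist_force: [0.2, 0.0, -0.5]
gripper_width: 0.259
grasp_force: 59.0
```

```bash
python3 -c "
from h import *
go(0.605,0.022,0.18,85)"
```

```text
t 29.9 tcp [ 0.5176 -0.2168  0.1825] yaw 84.4 w 0.259 gf 59.0 F [ 0.2  0.  -0.5] j7 0.08 | tool d(mm) [246.1  63.9   2.5] |254| rotvec [ 0.0052  0.0013 -0.0096]; d in final axes [245.5  66.3   2.5]
```

{"name": "apply_moves", "arguments": {"targets": [{"dx":16,"dy":4,"dz":0,"wx":0,"wy":0,"wz":0,"hand":10},{"dx":32,"dy":8,"dz":0,"wx":0,"wy":0,"wz":0,"hand":10},{"dx":35,"dy":9,"dz":0,"wx":0,"wy":0,"wz":0,"hand":10},{"dx":35,"dy":9,"dz":0,"wx":0,"wy":0,"wz":0,"hand":10},{"dx":35,"dy":9,"dz":0,"wx":0,"wy":0,"wz":0,"hand":10},{"dx":35,"dy":9,"dz":0,"wx":0,"wy":0,"wz":0,"hand":10},{"dx":30,"dy":8,"dz":0,"wx":0,"wy":0,"wz":0,"hand":10},{"dx":18,"dy":5,"dz":0,"wx":0,"wy":0,"wz":0,"hand":10},{"dx":10,"dy":3,"dz":0,"wx":0,"wy":0,"wz":0,"hand":10},{"dx":0,"dy":0,"dz":0,"wx":0,"wy":0,"wz":0,"hand":10}], "grip_force": 60}}

```text
t: 30.77
tcp_pos: [0.6023, 0.0247, 0.178]
eef_rot: [0.737, 0.676, -0.0, -0.001]
wrist_force: [0.0, 0.5, -1.8]
gripper_width: 0.262
grasp_force: 59.0
```

```bash
python3 -c "
from h import *
go(0.605,0.022,0.087,85)"
```

```text
t 30.8 tcp [0.6023 0.0247 0.178 ] yaw 85.1 w 0.262 gf 59.0 F [ 0.   0.5 -1.8] j7 -0.29 | tool d(mm) [-2.5  3.  91. ] |91| rotvec [-0.0009 -0.0007  0.001 ]; d in final axes [-2.4  3.  91. ]
```

{"name": "apply_moves", "arguments": {"targets": [{"dx":-1,"dy":1,"dz":20,"wx":0,"wy":0,"wz":0,"hand":10},{"dx":0,"dy":0,"dz":30,"wx":0,"wy":0,"wz":0,"hand":10},{"dx":0,"dy":0,"dz":22,"wx":0,"wy":0,"wz":0,"hand":10},{"dx":0,"dy":0,"dz":12,"wx":0,"wy":0,"wz":0,"hand":10},{"dx":0,"dy":0,"dz":7,"wx":0,"wy":0,"wz":0,"hand":10},{"dx":0,"dy":0,"dz":0,"wx":0,"wy":0,"wz":0,"hand":10},{"dx":0,"dy":0,"dz":0,"wx":0,"wy":0,"wz":0,"hand":35},{"dx":0,"dy":0,"dz":0,"wx":0,"wy":0,"wz":0,"hand":35},{"dx":0,"dy":0,"dz":0,"wx":0,"wy":0,"wz":0,"hand":35},{"dx":0,"dy":0,"dz":-15,"wx":0,"wy":0,"wz":0,"hand":35},{"dx":0,"dy":0,"dz":-35,"wx":0,"wy":0,"wz":0,"hand":35},{"dx":0,"dy":0,"dz":-35,"wx":0,"wy":0,"wz":0,"hand":40}], "grip_force": 60}}

```text
t: 31.77
tcp_pos: [0.6026, 0.0215, 0.174]
eef_rot: [0.738, 0.675, -0.0, -0.0]
wrist_force: [0.6, -0.6, 1.0]
gripper_width: 0.468
grasp_force: 0.0
```

{"name": "apply_moves", "arguments": {"targets": [{"dx":0,"dy":0,"dz":0,"wx":0,"wy":0,"wz":0.122,"hand":45},{"dx":0,"dy":0,"dz":0,"wx":0,"wy":0,"wz":0.122,"hand":45},{"dx":0,"dy":0,"dz":0,"wx":0,"wy":0,"wz":0.122,"hand":45},{"dx":0,"dy":0,"dz":0,"wx":0,"wy":0,"wz":0.122,"hand":45},{"dx":0,"dy":0,"dz":0,"wx":0,"wy":0,"wz":0.122,"hand":45},{"dx":0,"dy":0,"dz":0,"wx":0,"wy":0,"wz":0.122,"hand":45},{"dx":0,"dy":0,"dz":0,"wx":0,"wy":0,"wz":0.122,"hand":45},{"dx":0,"dy":0,"dz":0,"wx":0,"wy":0,"wz":0.122,"hand":45},{"dx":0,"dy":0,"dz":0,"wx":0,"wy":0,"wz":0.122,"hand":45},{"dx":0,"dy":0,"dz":0,"wx":0,"wy":0,"wz":0.122,"hand":45},{"dx":0,"dy":0,"dz":0,"wx":0,"wy":0,"wz":0.122,"hand":45},{"dx":0,"dy":0,"dz":0,"wx":0,"wy":0,"wz":0.122,"hand":45}], "grip_force": 60}}

```text
t: 32.77
tcp_pos: [0.6033, 0.0218, 0.1736]
eef_rot: [1.0, 0.006, 0.001, -0.0]
wrist_force: [-0.2, 0.6, -0.1]
gripper_width: 0.527
grasp_force: 0.0
```

```bash
python3 -c "
from h import *
a=get_image('top');b=get_image('scene');print(tray2(a,'grey_c'),tray2(b,'grey_c'))
go(.5302,.3813,.13,-2.8)"
```

```text
(0.95, array([530.3, 381.8]), 211.3, 149.9, -2.6) (0.85, array([531.3, 386.4]), 212.6, 158.1, -1.9)
t 33.0 tcp [0.6032 0.0217 0.1732] yaw 1.2 w 0.526 gf 0.0 F [-0.  -0.5  0.4] j7 -1.40 | tool d(mm) [ -65.3 -361.    43.2] |369| rotvec [-0.0001 -0.0005  0.0704]; d in final axes [ -90.5 -355.6   43.2]
```

{"name": "apply_moves", "arguments": {"targets": [{"dx":0,"dy":0,"dz":0,"wx":0,"wy":0,"wz":0.07,"hand":45},{"dx":-6,"dy":-22,"dz":0,"wx":0,"wy":0,"wz":0,"hand":45},{"dx":-10,"dy":-38,"dz":0,"wx":0,"wy":0,"wz":0,"hand":45},{"dx":-10,"dy":-38,"dz":0,"wx":0,"wy":0,"wz":0,"hand":45},{"dx":-10,"dy":-39,"dz":3,"wx":0,"wy":0,"wz":0,"hand":45},{"dx":-10,"dy":-39,"dz":5,"wx":0,"wy":0,"wz":0,"hand":45},{"dx":-10,"dy":-39,"dz":5,"wx":0,"wy":0,"wz":0,"hand":45},{"dx":-10,"dy":-39,"dz":5,"wx":0,"wy":0,"wz":0,"hand":45},{"dx":-10,"dy":-39,"dz":5,"wx":0,"wy":0,"wz":0,"hand":45},{"dx":-8,"dy":-34,"dz":10,"wx":0,"wy":0,"wz":0,"hand":45},{"dx":-4.5,"dy":-20,"dz":10,"wx":0,"wy":0,"wz":0,"hand":45},{"dx":-2,"dy":-8.6,"dz":0,"wx":0,"wy":0,"wz":0,"hand":45}], "grip_force": 60}}

```text
t: 33.97
tcp_pos: [0.5295, 0.3849, 0.1279]
eef_rot: [1.0, -0.023, -0.001, -0.0]
wrist_force: [-0.6, -0.8, -0.5]
gripper_width: 0.526
grasp_force: 0.0
```

```bash
python3 -c "
from h import *
a=get_image('top');W=cloud(a);print(tray2(a,'grey_c',W=W),tray2(a,'orange_c',zlo=.12,zhi=.155,W=W));parts(W,a['img'],(.5,.7,-.07,-.015),.08,.11);parts(W,a['img'],(.5,.69,.005,.04),.08,.11);parts(W,a['img'])
save(a,'t2.png',(100,300,140,520),2)
go(.5302,.3813,.027,-2.8)"
```

```text
(0.77, array([530.1, 381.6]), 210.4, 149.6, -2.7) (0.71, array([602.1, -11.7]), 210.1, 147.8, -4.9)
part px [355. 167.] n 52 topmid [ 0.6904 -0.0466  0.1052] ext [0.004 0.039 0.009] rgb [158.  85.  40.]
part px [356. 205.] n 92 topmid [ 0.5989 -0.05    0.0978] ext [0.015 0.017 0.008] rgb [214. 183. 107.]
part px [364. 228.] n 33 topmid [ 0.5437 -0.0669  0.1058] ext [0.066 0.005 0.005] rgb [129.  70.  33.]
part px [327. 203.] n 92 topmid [0.6013 0.0213 0.0971] ext [0.019 0.017 0.007] rgb [213. 182. 106.]
part px [420. 212.] n 107 topmid [ 0.59   -0.2184  0.0272] ext [0.021 0.026 0.01 ] rgb [236.  90.  85.]
part px [447. 272.] n 121 topmid [ 0.4399 -0.2852  0.0289] ext [0.027 0.025 0.014] rgb [90. 93. 96.]
part px [495. 284.] n 20 topmid [ 0.409  -0.3987  0.0444] ext [0.008 0.001 0.01 ] rgb [38. 62. 51.]
t 34.1 tcp [0.5321 0.3807 0.1303] yaw -2.9 w 0.531 gf 0.0 F [-0.4 -0.6  0.6] j7 -2.00 | tool d(mm) [ -2.   -0.5 103.3] |103| rotvec [ 0.0003 -0.0005 -0.0026]; d in final axes [ -1.9  -0.5 103.3]
```

View pics/t2.png

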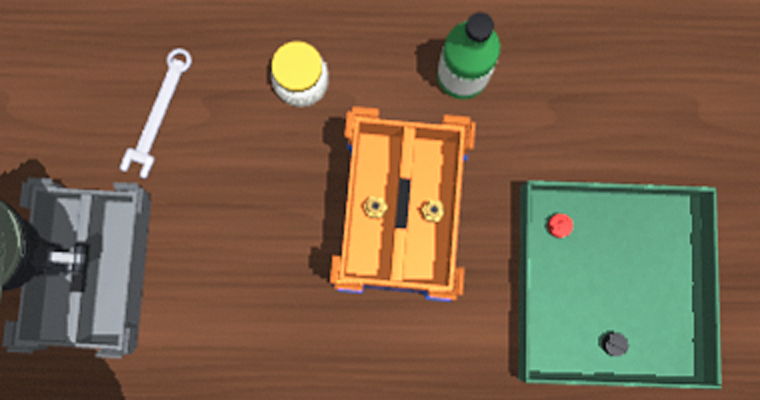

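Orange sits squarely on blue with both brass fittings upright at (375,207) and (432,210), and only caps are left in the bin. Grasping grey next.

{"name": "apply_moves", "arguments": {"targets": [{"dx":-1,"dy":0,"dz":25,"wx":0,"wy":0,"wz":0,"hand":45},{"dx":0,"dy":0,"dz":30,"wx":0,"wy":0,"wz":0,"hand":45},{"dx":0,"dy":0,"dz":25,"wx":0,"wy":0,"wz":0,"hand":45},{"dx":0,"dy":0,"dz":15,"wx":0,"wy":0,"wz":0,"hand":45},{"dx":0,"dy":0,"dz":7,"wx":0,"wy":0,"wz":0,"hand":45},{"dx":0,"dy":0,"dz":0,"wx":0,"wy":0,"wz":0,"hand":45},{"dx":0,"dy":0,"dz":0,"wx":0,"wy":0,"wz":0,"hand":2},{"dx":0,"dy":0,"dz":0,"wx":0,"wy":0,"wz":0,"hand":2},{"dx":0,"dy":0,"dz":0,"wx":0,"wy":0,"wz":0,"hand":2},{"dx":0,"dy":0,"dz":0,"wx":0,"wy":0,"wz":0,"hand":2},{"dx":0,"dy":0,"dz":0,"wx":0,"wy":0,"wz":0,"hand":2},{"dx":0,"dy":0,"dz":0,"wx":0,"wy":0,"wz":0,"hand":2}], "grip_force": 110}}

```text
t: 35.12
tcp_pos: [0.5314, 0.3818, 0.0296]
eef_rot: [1.0, -0.026, 0.001, -0.001]
wrist_force: [-0.7, -1.5, 11.3]
gripper_width: 0.151
grasp_force: 108.7
```

{"name": "apply_moves", "arguments": {"targets": [{"dx":0,"dy":0,"dz":-6,"wx":0,"wy":0,"wz":0,"hand":2},{"dx":0,"dy":0,"dz":-12,"wx":0,"wy":0,"wz":0,"hand":2},{"dx":0,"dy":0,"dz":-18,"wx":0,"wy":0,"wz":0,"hand":2},{"dx":0,"dy":0,"dz":-22,"wx":0,"wy":0,"wz":0,"hand":2},{"dx":0,"dy":0,"dz":-22,"wx":0,"wy":0,"wz":0,"hand":2},{"dx":0,"dy":0,"dz":-22,"wx":0,"wy":0,"wz":0,"hand":2},{"dx":0,"dy":0,"dz":-22,"wx":0,"wy":0,"wz":0,"hand":2},{"dx":0,"dy":0,"dz":-22,"wx":0,"wy":0,"wz":0,"hand":2},{"dx":0,"dy":0,"dz":-20,"wx":0,"wy":0,"wz":0,"hand":2},{"dx":0,"dy":0,"dz":-12,"wx":0,"wy":0,"wz":0.02,"hand":2},{"dx":0,"dy":0,"dz":-6,"wx":0,"wy":0,"wz":0.02,"hand":2},{"dx":0,"dy":0,"dz":0,"wx":0,"wy":0,"wz":0,"hand":2}], "grip_force": 110}}

```text
t: 36.12
tcp_pos: [0.5309, 0.3817, 0.2137]
eef_rot: [0.999, -0.047, 0.001, -0.001]
wrist_force: [0.3, -0.4, -3.6]
gripper_width: 0.145
grasp_force: 107.2
```

```bash
python3 -c "
from h import *
b=get_image('scene');print(tray2(b,'grey_c',zlo=.23,zhi=.275))
a=get_image('top');print(tray2(a,'grey_c',zlo=.23,zhi=.275),tray2(a,'orange_c',zlo=.12,zhi=.155))
go(.602,-.0118,.213,-4.9)"
```

```text
(0.82, array([528.9, 381.5]), 213.1, 150.9, -4.8)
(0.74, array([528.6, 380. ]), 210.2, 149.4, -5.0) (0.66, array([601.9, -11.8]), 210.1, 147.6, -4.9)
t 36.4 tcp [0.5304 0.3814 0.211 ] yaw -5.3 w 0.142 gf 107.2 F [ 0.8 -0.  -2.1] j7 -2.07 | tool d(mm) [107.8 384.9  -1.8] |400| rotvec [ 0.0008  0.001  -0.0074]; d in final axes [105.  385.7  -2. ]
```

{"name": "apply_moves", "arguments": {"targets": [{"dx":2.2,"dy":7.7,"dz":0,"wx":0,"wy":0,"wz":0,"hand":2},{"dx":4.4,"dy":15.4,"dz":0,"wx":0,"wy":0,"wz":0,"hand":2},{"dx":6.6,"dy":23.1,"dz":0,"wx":0,"wy":0,"wz":0,"hand":2},{"dx":8.2,"dy":28.9,"dz":0,"wx":0,"wy":0,"wz":0,"hand":2},{"dx":8.7,"dy":30.8,"dz":0,"wx":0,"wy":0,"wz":0,"hand":2},{"dx":8.7,"dy":30.8,"dz":0,"wx":0,"wy":0,"wz":0,"hand":2},{"dx":8.7,"dy":30.8,"dz":0,"wx":0,"wy":0,"wz":0,"hand":2},{"dx":8.7,"dy":30.8,"dz":0,"wx":0,"wy":0,"wz":0,"hand":2},{"dx":8.7,"dy":30.8,"dz":0,"wx":0,"wy":0,"wz":0,"hand":2},{"dx":8.7,"dy":30.8,"dz":0,"wx":0,"wy":0,"wz":0,"hand":2},{"dx":8.7,"dy":30.8,"dz":0,"wx":0,"wy":0,"wz":0,"hand":2},{"dx":8.7,"dy":30.8,"dz":0,"wx":0,"wy":0,"wz":0,"hand":2}], "grip_force": 110}}

```text
t: 37.37
tcp_pos: [0.5911, 0.0509, 0.2117]
eef_rot: [0.999, -0.047, -0.0, 0.0]
wrist_force: [0.1, 0.1, -2.9]
gripper_width: 0.147
grasp_force: 107.3
```

{"name": "apply_moves", "arguments": {"targets": [{"dx":6.8,"dy":24,"dz":0,"wx":0,"wy":0,"wz":0,"hand":2},{"dx":4.9,"dy":17.3,"dz":0,"wx":0,"wy":0,"wz":0,"hand":2},{"dx":3.3,"dy":11.5,"dz":0,"wx":0,"wy":0,"wz":0,"hand":2},{"dx":1.9,"dy":6.7,"dz":0,"wx":0,"wy":0,"wz":0,"hand":2},{"dx":1,"dy":3.5,"dz":0,"wx":0,"wy":0,"wz":0,"hand":2},{"dx":0,"dy":0,"dz":0,"wx":0,"wy":0,"wz":0,"hand":2},{"dx":0,"dy":0,"dz":0,"wx":0,"wy":0,"wz":0,"hand":2}], "grip_force": 110}}

```text
t: 37.95
tcp_pos: [0.6032, -0.0103, 0.2117]
eef_rot: [0.999, -0.046, -0.0, -0.0]
wrist_force: [0.5, -0.3, -3.4]
gripper_width: 0.146
grasp_force: 107.4
```

```bash
python3 -c "
from h import *
b=get_image('scene');V=cloud(b);a=get_image('top');W=cloud(a)
for p,X in ((b,V),(a,W)): print(tray2(p,'grey_c',zlo=.23,zhi=.275,W=X),tray2(p,'orange_c',zlo=.12,zhi=.155,W=X))
go(.6035,-.011,.160,-4.9)"
```

```text
(0.77, array([601.5, -11.5]), 210.2, 146.4, -5.2) (0.92, array([602.6, -11.5]), 209.8, 148.9, -4.3)
None (0.48, array([0., 0.]), 0.0, 0.0, 0.0)
t 38.2 tcp [ 0.6033 -0.0109  0.2118] yaw -5.3 w 0.148 gf 107.4 F [-0.2 -0.7 -2.8] j7 -1.44 | tool d(mm) [ 0.3  0.1 51.8] |52| rotvec [-0.0002  0.0001 -0.0071]; d in final axes [ 0.3  0.1 51.8]
```

{"name": "apply_moves", "arguments": {"targets": [{"dx":0,"dy":0,"dz":8,"wx":0,"wy":0,"wz":-0.006,"hand":2},{"dx":0,"dy":0,"dz":12,"wx":0,"wy":0,"wz":0,"hand":2},{"dx":0,"dy":0,"dz":10,"wx":0,"wy":0,"wz":0,"hand":2},{"dx":0,"dy":0,"dz":7,"wx":0,"wy":0,"wz":0,"hand":2},{"dx":0,"dy":0,"dz":5,"wx":0,"wy":0,"wz":0,"hand":2},{"dx":0,"dy":0,"dz":4,"wx":0,"wy":0,"wz":0,"hand":2},{"dx":0,"dy":0,"dz":3,"wx":0,"wy":0,"wz":0,"hand":2},{"dx":0,"dy":0,"dz":2,"wx":0,"wy":0,"wz":0,"hand":2},{"dx":0,"dy":0,"dz":1.5,"wx":0,"wy":0,"wz":0,"hand":2},{"dx":0,"dy":0,"dz":0,"wx":0,"wy":0,"wz":0,"hand":2},{"dx":0,"dy":0,"dz":0,"wx":0,"wy":0,"wz":0,"hand":2}], "grip_force": 110}}

```text
t: 39.17
tcp_pos: [0.6033, -0.0114, 0.1615]
eef_rot: [0.999, -0.044, 0.001, -0.0]
wrist_force: [-13.3, 0.9, 31.3]
gripper_width: 0.141
grasp_force: 112.7
```

```bash
python3 -c "
from h import *
b=get_image('scene');V=cloud(b)
print(tray2(b,'grey_c',zlo=.18,zhi=.225,W=V))
d=regions_of('grey_c',b)[0]['region'];print(np.nanpercentile(V[d][:,2],[90,97,99]))
go(.6035,-.011,.160,-4.9)"
```

```text
(0.64, array([602.3, -12.5]), 212.5, 148.7, -4.8)
[0.19777007 0.20562723 0.20943066]
t 39.3 tcp [ 0.6034 -0.0114  0.1615] yaw -5.0 w 0.147 gf 112.7 F [-12.7   1.6  33.5] j7 -1.41 | tool d(mm) [ 0.1 -0.4  1.5] |2| rotvec [-0.0007 -0.0015 -0.0018]; d in final axes [ 0.1 -0.4  1.5]
```

{"name": "apply_moves", "arguments": {"targets": [{"dx":0,"dy":0,"dz":-1.5,"wx":0,"wy":0,"wz":0,"hand":2},{"dx":0,"dy":0,"dz":0,"wx":0,"wy":0,"wz":0,"hand":2},{"dx":0,"dy":0,"dz":0,"wx":0,"wy":0,"wz":0,"hand":30},{"dx":0,"dy":0,"dz":0,"wx":0,"wy":0,"wz":0,"hand":40},{"dx":0,"dy":0,"dz":0,"wx":0,"wy":0,"wz":0,"hand":40},{"dx":0,"dy":0,"dz":-10,"wx":0,"wy":0,"wz":0,"hand":40},{"dx":0,"dy":0,"dz":-25,"wx":0,"wy":0,"wz":0,"hand":40},{"dx":0,"dy":0,"dz":-30,"wx":0,"wy":0,"wz":0,"hand":40},{"dx":0,"dy":0,"dz":-25,"wx":0,"wy":0,"wz":0,"hand":40},{"dx":-15,"dy":0,"dz":-10,"wx":0,"wy":0,"wz":0,"hand":40},{"dx":-25,"dy":0,"dz":0,"wx":0,"wy":0,"wz":0,"hand":40},{"dx":-25,"dy":0,"dz":0,"wx":0,"wy":0,"wz":0,"hand":40}], "grip_force": 60}}

```text
t: 40.32
tcp_pos: [0.5378, -0.0059, 0.2618]
eef_rot: [0.999, -0.044, 0.001, -0.0]
wrist_force: [1.3, -0.5, 0.7]
gripper_width: 0.467
grasp_force: 0.0
```

{"name": "apply_moves", "arguments": {"targets": [{"dx":-20,"dy":-30,"dz":0,"wx":0,"wy":0,"wz":0,"hand":40},{"dx":-20,"dy":-30,"dz":0,"wx":0,"wy":0,"wz":0,"hand":40},{"dx":-10,"dy":-30,"dz":0,"wx":0,"wy":0,"wz":0,"hand":40},{"dx":0,"dy":-30,"dz":0,"wx":0,"wy":0,"wz":0,"hand":40},{"dx":0,"dy":-30,"dz":0,"wx":0,"wy":0,"wz":0,"hand":40},{"dx":0,"dy":-30,"dz":0,"wx":0,"wy":0,"wz":0,"hand":40},{"dx":0,"dy":-20,"dz":0,"wx":0,"wy":0,"wz":0,"hand":40},{"dx":0,"dy":-10,"dz":0,"wx":0,"wy":0,"wz":0,"hand":40},{"dx":0,"dy":0,"dz":0,"wx":0,"wy":0,"wz":0,"hand":40}], "grip_force": 60}}

```text
t: 41.07
tcp_pos: [0.5068, 0.2097, 0.261]
eef_rot: [0.999, -0.042, -0.0, -0.0]
wrist_force: [-0.5, -0.8, 0.1]
gripper_width: 0.467
grasp_force: 0.0
```

```bash
python3 -c "
from h import *
b=get_image('scene');V=cloud(b);a=get_image('top');W=cloud(a)
print(tray2(b,'grey_c',zlo=.18,zhi=.225,W=V),tray2(a,'grey_c',zlo=.18,zhi=.225,W=W))
# level check of the rim
m=(W[...,2]>.185)&(W[...,2]<.225)&(np.hypot(W[...,0]-.602,W[...,1]+.012)<.13)
q=W[m];m2=q[:,2]>.203
for sx in(-1,1):
  for sy in(-1,1):
    k=(np.sign(q[:,0]-.602)==sx)&(np.sign(q[:,1]+.012)==sy);print(sx,sy,np.round(np.percentile(q[k,2],[40,98]),4))
parts(W,a['img']);go(.5,.2,.2)
save(b,'end.png',(100,320,150,470),2);save(a,'endt.png',(100,300,140,520),2)"
```

```text
(0.69, array([601.9, -13.2]), 211.5, 147.9, -5.0) (0.71, array([602.3, -12.1]), 210.0, 147.8, -4.9)
-1 -1 [0.1971 0.2112]
-1 1 [0.1951 0.2106]
1 -1 [0.1953 0.2104]
1 1 [0.1964 0.2106]
part px [403. 207.] n 20 topmid [ 0.5954 -0.1716  0.0485] ext [0.033 0.003 0.003] rgb [ 67. 111.  89.]
part px [420. 212.] n 110 topmid [ 0.5899 -0.2179  0.027 ] ext [0.026 0.025 0.009] rgb [231.  84.  79.]
part px [448. 272.] n 119 topmid [ 0.4399 -0.2844  0.0286] ext [0.027 0.024 0.012] rgb [86. 89. 91.]
part px [495. 286.] n 15 topmid [ 0.4031 -0.3994  0.0452] ext [0.005 0.001 0.007] rgb [38. 63. 51.]
t 41.3 tcp [0.5072 0.2064 0.2612] yaw -5.1 w 0.470 gf 0.0 F [ 0.5 -0.1  0.2] j7 -1.82 | tool d(mm) [-6.6  7.  61.2] |62|
```

View pics/end.png

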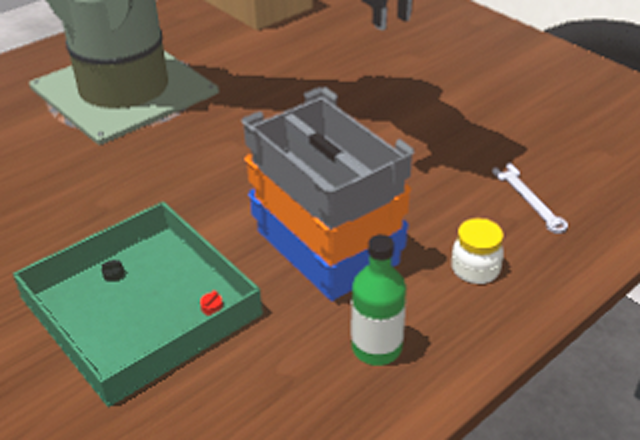

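View pics/endt.png

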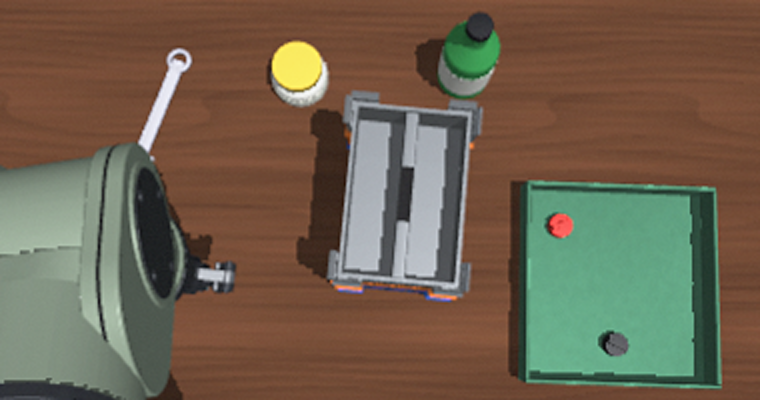

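The three trays are stacked level, the grey rim is even all round at the right height, only the caps remain in the bin, and the bottle, jar and wrench look undisturbed.

```bash
python3 -c "
from rig import *
print(hand_in())"
```

```text
the job is handed in; nothing more can be done
None
```

I handed the job in at about 41 s: all three chrome nuts are in the blue tray, both brass fittings are in the orange tray on top of it, and the grey tray is seated level on that; only the two caps remain in the bin, and while I placed the first nut the blue tray slid about 1 cm on the bench.

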